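Stack a hub bolt's washer, lock plate and nut on the gauge and check their height

ROBOT

A 6-joint arm with a two-finger parallel gripper is mounted at the origin on the work surface. World frame = base frame: x ahead of the robot, y to its left, z up, the work surface at z = 0. Lengths are in m, angles in rad, forces in N, time in s.
With the tool pointing down it reaches from about 0.3 to 0.775 m from the base axis. Payload 14.6 kg.
Tool frame: the origin (TCP) lies at the very end of the fingers, on their centre line; the grasp point (between the pads) lies 19 mm behind it; y points along the fingers, z is the direction in which the jaws open and shut, and the axes are right-handed (so a half turn about y gives the same grasp; the last joint's range is limited). The gripper opens to 94 mm and grips with 3 to 60 N. Pads are 16 mm wide; open, the fingers measure 119 mm over their backs; the gripper's body (75 mm by 177 mm) begins 78 mm behind the grasp point.
Start: joints at [1.216, 0.3, 1.521, -0, 1.321, -0.067], TCP at [0.156, 0.527, 0.205] pointing down, gripper open.
Joint ranges: [-3.03, 3.03], [-0.79, 2.21], [0.23, 2.52], [-1.04, 4.18], [0, 3.07], [-2.55, 2.55]. Speed limits (rad/s): [2.22, 2.22, 2.57, 3.14, 3.14, 3.14].

INTERFACE

Orientations are given as [roll, pitch, yaw] about the fixed x, y, z axes, in that order (R = Rz(yaw) Ry(pitch) Rx(roll)).
In Python, from station import get_obs, camera, job gives the robot as it stands.
- The arm moves only by the tool step_arm, never from a script. Its argument "targets" is a list of rows, each a list of 6 numbers: the shift along the tool's x, y, z in mm, then the turn, a rotation vector about the tool's x, y, z in degrees. In form: [[dx, dy, dz, rx, ry, rz], ...]. A call has 1 to 12 rows; each row shifts and turns the commanded pose from where the row before left it, along the tool's axes as they then stand; what a row does not reach is not made up. A row lasts 1/8 s, in which the tool goes at most 62.5 mm and 10.7 degrees, less where a joint would pass 70% of its speed; a pose out of reach is approached as far as the arm can. A call is refused whole if a number of a shift passes 62.5 or a number of a turn 10.7, either way. A call with a gripper value outside its range is refused whole. "gripper" is the opening, from -1 (shut) to 1 (fully open), set as the call begins (left out, the last holds). The fingers move at their own pace and stop on an object; "squeeze" is the grip in N (left out, the last holds). Time passes only in rows, so rows that do not move let the fingers close. It gives the time, the measured TCP pose, the force and the opening at its end, in the units of the state.
- get_obs(): the state, without advancing time (a new reading comes with each control period).
- camera(name): name is "scene" or "top" or "wrist"; returns a dict with "pixels" (480x640x3 uint8, red, green, blue), "intrinsics" (3x3 intrinsics, pixels), "R" (3x3) and "t" (3): a world point X has camera coordinates R X + t; the wrist camera has in their place "tool_from_camera" (4x4, takes a point from camera to tool coordinates, whose origin is the TCP and whose axes are the tool frame's). Camera axes: x right, y down, z forward; pixel columns grow to the right and rows downward; lengths in m; the calibration is good to about 2 mm. A picture is of the moment at which its call begins: read the wrist's pose just before it. There is no depth.
- job.hand_in(): hands the job in, once; it reports no verdict.
The state is a dict: "time_s": time; "qpos": joint angles; "joint_vel": joint speeds; "tau": joint torques, N m; "ee_pos": TCP position; "eef_rot": TCP orientation; "force": force on the tool from outside, world axes, zero at the start; "moment": the same for the moment, N m; "grip_width": finger opening in m.
Only numpy, scipy, OpenCV 4.12 (cv2) and the standard library are available. Lean on these libraries where they do the work, as an engineer would, in place of code of your own. Each camera call takes 0.05 s, during which the arm holds its last target.

TASK

Build the hub bolt's clamping pack on the round steel plate of the height gauge: the thick plain round washer at the bottom, the tabbed lock washer on it and the hexagonal nut on top, all lying flat and centred on the plate, each one set down, not dropped. Then, with the pack standing there, push the gauge's spring-loaded slide by its upright handle all the way to its far stop, so that its arm passes over the pack, and let go so that it snaps back by itself. Leave the mirror, the pitch gauge and the standing bolt where they are.

Things in the scene. Friction and masses are not known exactly. Their poses are not given: they have to be found in the camera images.
- washer_mid (a point): Thick plain round bronze washer, a flat ring 68 mm in outer diameter, 34 mm hole, 20 mm thick, about 0.45 kg, lying flat on the bench. The point is its centre, half-way up (10 mm above its underside); z is its axis. Its rim can be gripped across any diameter.
- lock_mid (a point): Tabbed steel lock washer: a flat ring 64 mm in outer diameter, 34 mm hole, 14 mm thick, about 0.25 kg, with one square tab, 18 mm wide and as thick as the ring, that sticks out to 48 mm from the centre along its +x axis. The point is the centre of the ring, half-way up (7 mm above its underside). Grip it across the ring along its y axis, clear of the tab.
- nut_mid (a point): Hexagonal blued steel nut, 58 mm across the flats (67 mm across the corners), hexagonal hole 34 mm across, 26 mm thick, about 0.4 kg, lying flat. The point is its centre, half-way up (13 mm above its underside). Its flats face along its +x axis and every 60 degrees from there.
- plate_top (a point): Centre of the top face of the height gauge's round steel plate, 84 mm in diameter, 22 mm above the bench and 10 mm proud of the gauge's grey base, which is fixed to the bench. Its axes are those of the gauge, z up: the base reaches from x -70 to +140 mm and y -85 to +185 mm, and the slide's rail runs along y at x +105 mm.
- handle_top (a point): Centre of the top of the slide's upright black round handle: 22 mm in diameter, its top 149 mm above the bench, the upper 85 mm standing clear above the slide's carriage. With the slide at rest it is at x +111 mm, y +132 mm in the axes of plate_top; it moves along that frame's -y as the slide is pushed.
- slide (a joint): Travel of the spring-return slide in m: 0 at rest, 0.100 at the far stop, growing as the handle moves along the gauge's -y. The spring pushes back with about 2 N at the start and 7 N at the far stop and drives the slide home within about half a second when let go.
- mirror: Bystander: inspection mirror with black rubber grip and a 54 mm round head, about 210 mm long in all along its x axis, 20 mm high; origin on its underside near the front end of its grip. Not to be disturbed.
- pitch_gauge: Bystander: brass thread pitch gauge, 75 x 22 x 12 mm with thin fanned leaves that reach 80 mm from its centre, origin at the middle of its underside. Not to be disturbed.
- bolt: Bystander: bronze hub bolt standing on its hexagonal head (46 mm across flats), 115 mm high, origin at the middle of its underside. Not to be disturbed.
- riser_top (a point): Top of the slide's riser, 95 mm above the bench, 32 mm to the gauge's -y side of the handle. From here a flat arm 14 mm wide, underside 87 mm above the bench, reaches 109 mm along the gauge's -x. At rest it is 100 mm clear of the plate's centre; at full travel it crosses the middle of the plate, 5 mm above a right pack (60 mm high).
Mind the look-alikes: they are no part of the job. Of the things shaped like the part that bears nut_mid, the dark steel one is meant. Leave any turquoise look-alike of the part that bears washer_mid alone.

How it is judged:
On the way, in this order (a step that is already met when the one before it is completed fails the run):
1. the plain washer lies flat and centred on the plate, released (horizontal distance between washer_mid and plate_top below 0.008 m and z of washer_mid in the frame of plate_top between 0.007 and 0.013 m and angle between washer_mid's own z axis and vertical below 0.06 rad and contact force between the fingers and washer below 0.1 N and linear speed of washer below 0.02 m/s), for 0.1 s.
2. the lock washer lies flat and centred on the plain washer, released (horizontal distance between each of washer_mid, lock_mid and plate_top below 0.008 m and z of washer_mid in the frame of plate_top between 0.007 and 0.013 m and angle between each of washer_mid, lock_mid's own z axis and vertical below 0.06 rad and z of lock_mid in the frame of plate_top between 0.024 and 0.03 m and contact force between the fingers and lock below 0.1 N and linear speed of lock below 0.02 m/s), for 0.1 s.
3. the nut lies flat and centred on the lock washer, released (horizontal distance between each of washer_mid, lock_mid, nut_mid and plate_top below 0.008 m and z of washer_mid in the frame of plate_top between 0.007 and 0.013 m and angle between each of washer_mid, lock_mid, nut_mid's own z axis and vertical below 0.06 rad and z of lock_mid in the frame of plate_top between 0.024 and 0.03 m and z of nut_mid in the frame of plate_top between 0.044 and 0.05 m and contact force between the fingers and nut below 0.1 N and linear speed of nut below 0.02 m/s), for 0.1 s.
4. with the pack standing, the slide is at its far stop (within 5 mm) (horizontal distance between each of washer_mid, lock_mid, nut_mid and plate_top below 0.008 m and z of washer_mid in the frame of plate_top between 0.007 and 0.013 m and angle between each of washer_mid, lock_mid, nut_mid's own z axis and vertical below 0.06 rad and z of lock_mid in the frame of plate_top between 0.024 and 0.03 m and z of nut_mid in the frame of plate_top between 0.044 and 0.05 m and value of joint slide above 0.095 m).
5. the slide springs back untouched (value of joint slide between 0.005 and 0.09 m and velocity of joint slide below -0.1 m/s and contact force between each of the arm, the fingers and slide below 0.1 N).
At the end, for the whole second after the job is handed in: Plain washer, lock washer and nut lie in this order, bottom to top, on the plate, each resting on the one below (height within 3 mm), level within 0.06 rad and centred within 8 mm of the plate's centre, at rest; the slide is back home within 4 mm (horizontal distance between each of washer_mid, lock_mid, nut_mid and plate_top below 0.008 m and z of washer_mid in the frame of plate_top between 0.007 and 0.013 m and angle between each of washer_mid, lock_mid, nut_mid's own z axis and vertical below 0.06 rad and z of lock_mid in the frame of plate_top between 0.024 and 0.03 m and z of nut_mid in the frame of plate_top between 0.044 and 0.05 m and value of joint slide below 0.004 m and linear speed of each of washer, lock, nut below 0.02 m/s); the robot touches nothing.
It fails at once if the mirror, the pitch gauge or the standing bolt is moved more than 30 mm or tipped over (distance of any of mirror, pitch_gauge, bolt from where it was at the start of the episode above 0.03 m or angle between any of mirror, pitch_gauge, bolt's own z axis and vertical above 0.5 rad).
It fails at once if the plain washer is dropped: it falls freely faster than 0.6 m/s (contact force between the fingers and washer below 0.05 N and linear speed of washer above 0.6 m/s).
It fails at once if the lock washer is dropped: it falls freely faster than 0.6 m/s (contact force between the fingers and lock below 0.05 N and linear speed of lock above 0.6 m/s).
It fails at once if the nut is dropped: it falls freely faster than 0.6 m/s (contact force between the fingers and nut below 0.05 N and linear speed of nut above 0.6 m/s).
It also fails if it takes over 72 s, if anything falls off the work surface, if the arm or the gripper's body presses on something with over 40 N, if the wrist force passes 120 N, or if a joint passes its speed limit or range.

## Working session

There is one attempt and no reset: what is moved stays moved. The work goes in short steps, Python scripts to look and compute and a tool call to move; the robot and the scene stay as the last step left them, time stands still between calls to the robot, and variables do not carry over. Pictures are saved under pics/ and viewed, and the job is handed in when it is done.

Besides the shell and the picture viewer there is one more tool, called after ">>>" as name(argument=value, ...), one argument or row to a line, values as JSON. step_arm: Moves the arm, as the interface text tells. Its arguments: {"type":"object","properties":{"targets":{"type":"array","items":{"type":"array","items":{"type":"number"}}},"gripper":{"type":"number"},"squeeze":{"type":"number"}},"required":["targets"]}

```bash
mkdir -p pics; ls; python3 - <<'E'
from station import get_obs, camera
import cv2,json
o=get_obs(); print({k:o[k] for k in('time_s','qpos','ee_pos','eef_rot','force','grip_width')})
for n in('scene','top','wrist'):
    c=camera(n); cv2.imwrite(f'pics/a_{n}.png',c['pixels'][:,:,::-1]); print(n,{k:v for k,v in c.items() if k!='pixels'})
E
```

```text
pics
{'time_s': 0.0, 'qpos': array([ 1.21637309e+00,  3.00454973e-01,  1.52159877e+00,  2.80869590e-05,
        1.32072610e+00, -6.65934603e-02]), 'ee_pos': array([0.15602554, 0.52711622, 0.20488771]), 'eef_rot': array([-1.57197907e+00,  1.06145242e-04, -2.87836801e-01]), 'force': array([ 0.75735211, -0.7799454 , -0.18390051]), 'grip_width': 0.09373866780217745}
scene {'intrinsics': array([[569.80956977,   0.        , 320.72308383],
       [  0.        , 569.80956977, 238.13816586],
       [  0.        ,   0.        ,   1.        ]]), 'R': array([[-0.60066888,  0.79937379, -0.01408683],
       [ 0.57171074,  0.41714725, -0.70649487],
       [-0.5588772 , -0.43242307, -0.70757795]]), 't': array([ 0.32255872, -0.22367781,  1.55231595])}
top {'intrinsics': array([[442.18924891,   0.        , 315.11413248],
       [  0.        , 442.18924891, 238.76348564],
       [  0.        ,   0.        ,   1.        ]]), 'R': array([[-0.02752293, -0.99932831, -0.02419526],
       [-0.99225752,  0.03024467, -0.12045863],
       [ 0.1211095 ,  0.02069255, -0.99242345]]), 't': array([0.03951831, 0.55559596, 1.07968989])}
wrist {'intrinsics': array([[374.24618702,   0.        , 322.81409485],
       [  0.        , 374.24618702, 245.11374074],
       [  0.        ,   0.        ,   1.        ]]), 'tool_from_camera': array([[-6.53629803e-05,  9.57326196e-01,  2.89009602e-01,
        -8.35714309e-02],
       [ 9.92502788e-04, -2.89009398e-01,  9.57325745e-01,
        -1.79259496e-01],
       [ 9.99999505e-01,  3.49416499e-04, -9.31258403e-04,
         5.64792264e-04],
       [ 0.00000000e+00,  0.00000000e+00,  0.00000000e+00,
         1.00000000e+00]])}
```

View pics/a_scene.png

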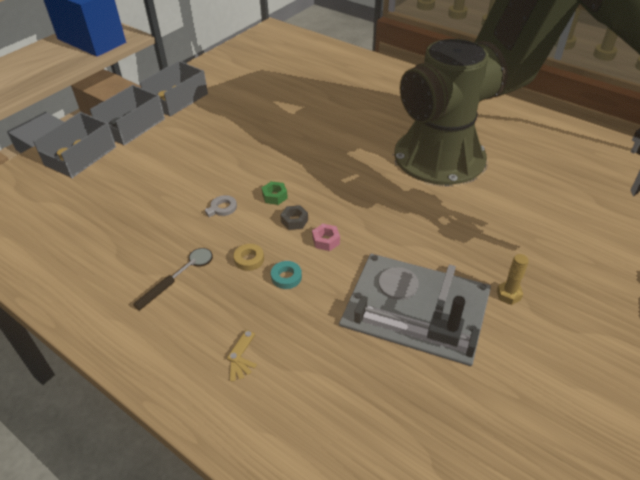

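View pics/a_top.png

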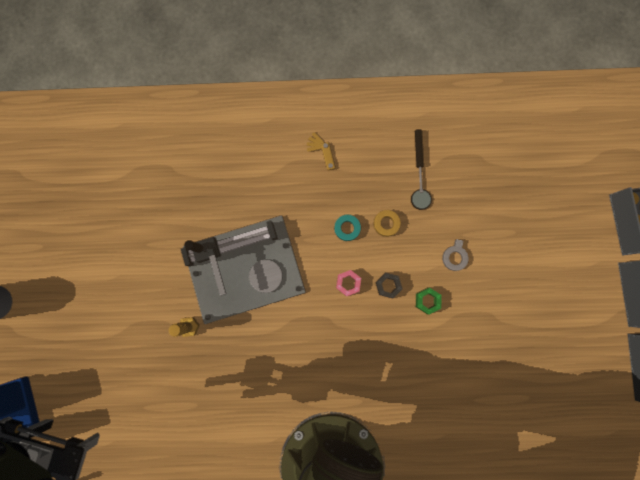

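View pics/a_wrist.png

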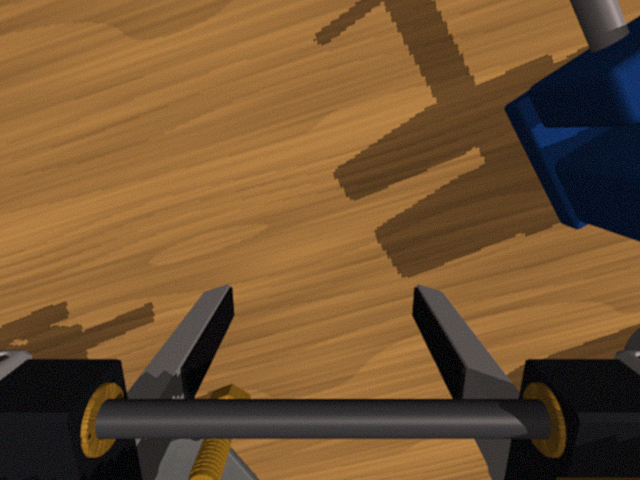

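Candidates:
- **Washer:** bronze at top (387,222) or turquoise at (347,228). I choose bronze.
- **Nut:** dark at (388,285), pink at (349,283) or green at (429,301). I choose dark.
- **Lock washer:** only the tabbed one at (455,256).

I'll check these in a close crop.

```bash
python3 - <<'E'
import cv2
a=cv2.imread('pics/a_top.png')
cv2.imwrite('pics/b1.png',cv2.resize(a[170:330,320:490],None,fx=3.7,fy=3.7,interpolation=cv2.INTER_CUBIC))
cv2.imwrite('pics/b2.png',cv2.resize(a[200:345,160:320],None,fx=4,fy=4,interpolation=cv2.INTER_CUBIC))
b=cv2.imread('pics/a_scene.png')
cv2.imwrite('pics/b3.png',cv2.resize(b[170:370,190:540],None,fx=2.25,fy=2.25,interpolation=cv2.INTER_CUBIC))
E
```

```text
(no output)
```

View pics/b1.png

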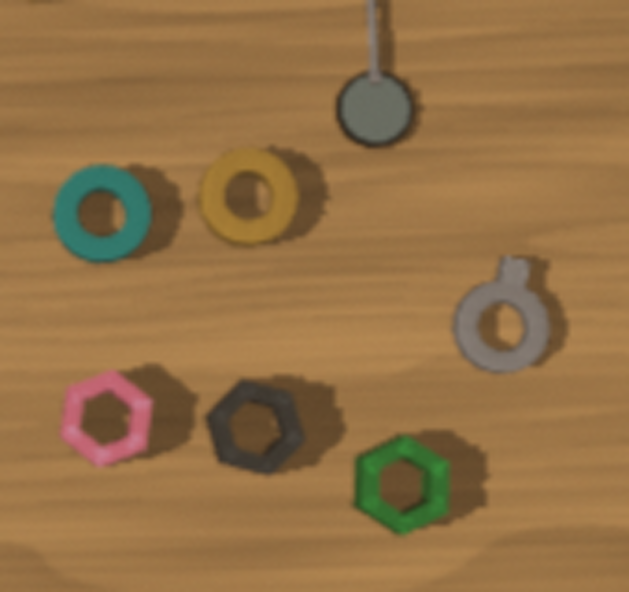

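View pics/b2.png

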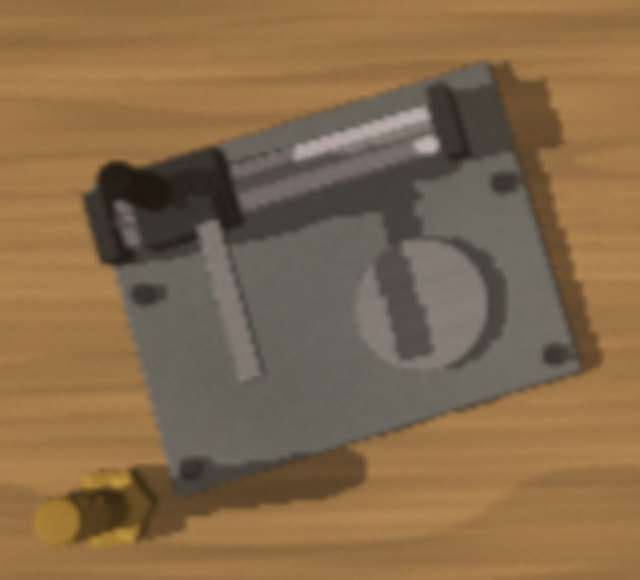

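View pics/b3.png

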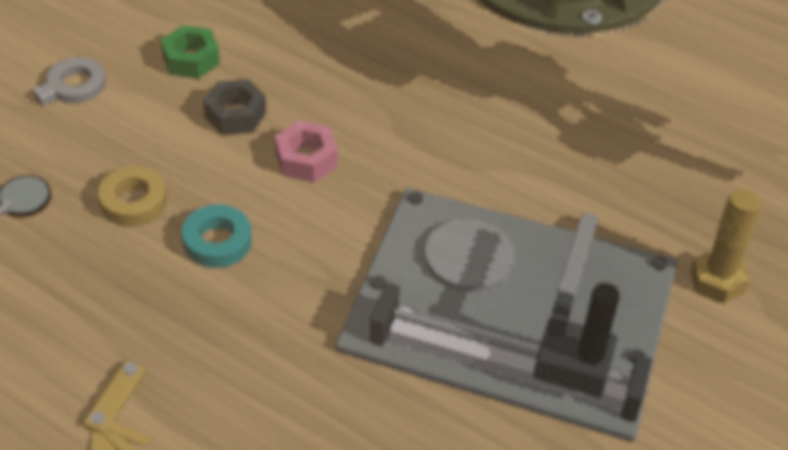

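```bash
cat > h.py <<'E'
import numpy as np, cv2
from scipy.spatial.transform import Rotation as Ro
TOP=dict(K=np.array([[442.18924891,0,315.11413248],[0,442.18924891,238.76348564],[0,0,1]]),R=np.array([[-0.02752293,-0.99932831,-0.02419526],[-0.99225752,0.03024467,-0.12045863],[0.1211095,0.02069255,-0.99242345]]),t=np.array([0.03951831,0.55559596,1.07968989]))
SC=dict(K=np.array([[569.80956977,0,320.72308383],[0,569.80956977,238.13816586],[0,0,1]]),R=np.array([[-0.60066888,0.79937379,-0.01408683],[0.57171074,0.41714725,-0.70649487],[-0.5588772,-0.43242307,-0.70757795]]),t=np.array([0.32255872,-0.22367781,1.55231595]))
WK=np.array([[374.24618702,0,322.81409485],[0,374.24618702,245.11374074],[0,0,1]])
TC=np.array([[-6.53629803e-05,9.57326196e-01,2.89009602e-01,-8.35714309e-02],[9.92502788e-04,-2.89009398e-01,9.57325745e-01,-1.79259496e-01],[9.99999505e-01,3.49416499e-04,-9.31258403e-04,5.64792264e-04],[0,0,0,1]])
def wr(pos,rpy):
    Rt=Ro.from_euler('xyz',rpy).as_matrix()
    Rwc=Rt@TC[:3,:3]; c=Rt@TC[:3,3]+np.array(pos)
    return dict(K=WK,R=Rwc.T,t=-Rwc.T@c)
def ray(c,uv,z):
    uv=np.atleast_2d(np.array(uv,float)); d=np.c_[uv,np.ones(len(uv))]@np.linalg.inv(c['K']).T@c['R']
    o=-c['R'].T@c['t']; s=(z-o[2])/d[:,2]
    return (o+s[:,None]*d)[:,:2]
def proj(c,X):
    X=np.atleast_2d(X); p=(X@c['R'].T+c['t'])@c['K'].T
    return p[:,:2]/p[:,2:]
E
python3 - <<'E'
from h import *
np.set_printoptions(precision=4,suppress=True)
a=cv2.imread('pics/a_top.png');h=cv2.cvtColor(a,cv2.COLOR_BGR2HSV)
cr=lambda p,f=4,o=(160,200):(np.array(p)+.5)/f-.5+np.array(o)
P=ray(TOP,cr([[422.5,303]]),.022)[0];print('plate',P)
C=ray(TOP,cr([[490,62],[580,370],[180,495]]),.012);print('corners',C, np.linalg.norm(C[0]-C[1]),np.linalg.norm(C[2]-C[1]))
ex=(C[0]-C[1]);ey=C[2]-C[1];print('yaw',np.arctan2(ex[1],ex[0]),np.arctan2(-ey[0],ey[1]))
th=np.arctan2(-ey[0],ey[1]);ux=np.array([np.cos(th),np.sin(th)]);uy=np.array([-ux[1],ux[0]])
for c,g in zip(C,[(.14,-.085),(-.07,-.085),(-.07,.185)]):print('plate from corner',c-g[0]*ux-g[1]*uy)
print('handle pred',P+.111*ux+.132*uy,'seen',ray(TOP,cr([[117,180]]),.149))
for n,b,z in [('bronze',(370,205,410,240),.02),('dark',(372,268,406,303),.026),('lock',(440,236,474,274),.014)]:
    x0,y0,x1,y1=b;r=a[y0:y1,x0:x1].astype(int);hh=h[y0:y1,x0:x1]
    if n=='bronze':m=(hh[...,1]>140)&(hh[...,2]>110)&(hh[...,0]>17)
    if n=='dark':m=(hh[...,1]<70)
    if n=='lock':m=(hh[...,1]<70)
    m=m.astype(np.uint8);k,l,s,ce=cv2.connectedComponentsWithStats(m);i=1+s[1:,4].argmax();m=(l==i).astype(np.uint8)
    cn=max(cv2.findContours(m,cv2.RETR_EXTERNAL,cv2.CHAIN_APPROX_NONE)[0],key=len)
    print(n,s[i],ce[i]+[x0,y0]); print('\n'.join(''.join('.#'[v] for v in row) for row in m))
    (e,ax,an)=cv2.fitEllipse(cn);print('ell',np.array(e)+[x0,y0],ax,ray(TOP,np.array(e)+[x0,y0],z/2),ray(TOP,np.array(e)+[x0,y0],z))
E
```

```text
plate [0.4686 0.1522]
corners [[0.6235 0.1076]
 [0.4239 0.0542]
 [0.3525 0.3088]] 0.206611624023049 0.26444528907724696
yaw 0.26157296440723077 0.2732901324143915
plate from corner [0.4657 0.1517]
plate from corner [0.4683 0.1549]
plate from corner [0.4698 0.1496]
handle pred [0.5399 0.3093] seen [[0.5378 0.3078]]
bronze [  4   5  27  27 439] [386.6401 222.8314]
........................................
........................................
........................................
........................................
........................................
..............######....................
..........#############.................
.........################...............
........###################.............
.......####################.............
......######################............
......##########..###########...........
.....#########......#########...........
.....########........#########..........
....########.........#########..........
....#######...........########..........
....#######............#######..........
....#######............########.......
[... 2957 characters left out ...]
....
...######.............######......
...######.............######......
...######.............######......
...######.............######......
...#######...........#######......
....#######..........#######......
....########........#######.......
.....########......########.......
.....#####################........
......###################.........
.......#################..........
.........##############...........
..........###########.............
..................................
..................................
..................................
..................................
ell [455.4733 256.1854] (23.44048309326172, 28.983642578125) [[ 0.5042 -0.3325]] [[ 0.5037 -0.3304]]
```

The crop confirms the choices: the bronze ring at top (386.6,222.8), the dark nut at (388.7,285) and the tabbed ring at (455,258). The plate centre is about (0.468,0.152). It agrees with the base corners and the handle to within 3 mm, and the gauge yaw is about 0.27. Next I move above the washer.

>>> step_arm(
  targets=[
    [44,0,-38.2,0,0,0],
    [44,0,-38.2,0,0,0],
    [44,0,-38.2,0,0,0],
    [44,0,-38.2,0,0,0],
    [44,0,-38.2,0,0,0],
    [44,0,-38.2,0,0,0],
    [44,0,-38.2,0,0,0],
    [44,0,-38.2,0,0,0],
    [44,0,-38.2,0,0,0],
    [44,0,-38.2,0,0,0],
    [44,0,-38.2,0,0,0],
    [44,0,-38.2,0,0,0],
  ],
  gripper=1,
)

```text
time_s: 1.65
ee_pos: [0.533, -0.0639, 0.2053]
eef_rot: [-1.571, 0.0, -0.288]
force: [0.3, 0.3, -0.1]
grip_width: 0.0934
```

>>> step_arm(
  targets=[
    [44,0,-38.2,0,0,0],
    [44,0,-38.2,0,0,0],
    [0,0,0,0,10.5,0],
    [0,0,0,0,10.5,0],
    [0,0,0,0,10.5,0],
    [0,0,0,0,10.5,0],
    [0,0,0,0,10.5,0],
    [0,0,0,0,10.5,0],
    [0,0,0,0,10.5,0],
    [0,20,0,0,0,0],
    [0,20,0,0,0,0],
    [0,0,0,0,0,0],
  ],
)

```text
time_s: 3.15
ee_pos: [0.5943, -0.1601, 0.164]
eef_rot: [-1.574, 0.001, -1.571]
force: [-0.8, -0.8, 0.6]
grip_width: 0.0941
```

```bash
cat > snap.py <<'E'
import sys
from station import get_obs, camera
from h import *
np.set_printoptions(precision=4,suppress=True)
def snap(n):
    o=get_obs(); c=camera('wrist'); p=c['pixels'][:,:,::-1].copy()
    cv2.imwrite(f'pics/{n}.png',p); np.savez(f'pics/{n}.npz',p=o['ee_pos'],r=o['eef_rot'])
    print(o['time_s'],o['ee_pos'],o['eef_rot'],o['qpos'],o['grip_width'],o['force'])
    return p,wr(o['ee_pos'],o['eef_rot'])
if __name__=='__main__': snap(sys.argv[1])
E
python3 snap.py w1
```

```text
3.15 [ 0.5943 -0.1601  0.164 ] [-1.5737  0.001  -1.5706] [-0.3226  0.4812  1.3688  0.      1.2947 -0.3228] 0.09408400473781692 [-0.8112 -0.8418  0.6142]
```

View pics/w1.png

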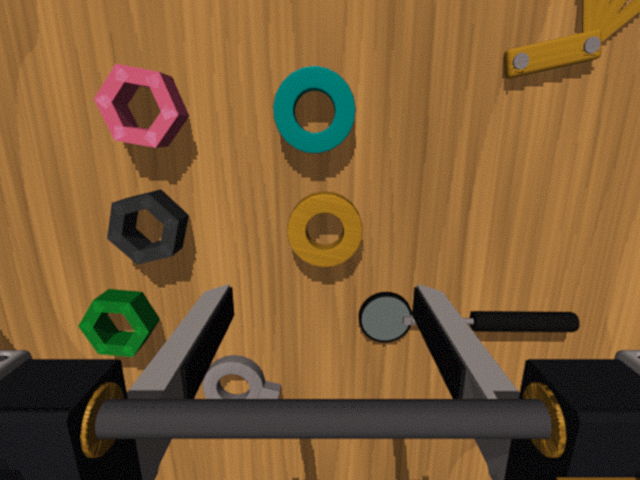

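The wrist view shows the bronze washer at (325,230) between the fingers, the dark nut at (147,227) and the lock washer at (237,380). The teal ring (315,110) and the mirror head (385,317) are next to the washer.

```bash
cat > meas.py <<'E'
from h import *
np.set_printoptions(precision=4,suppress=True)
def load(n):
    d=np.load(f'pics/{n}.npz'); return cv2.imread(f'pics/{n}.png'),wr(d['p'],d['r'])
def comp(m):
    m=m.astype(np.uint8);k,l,s,ce=cv2.connectedComponentsWithStats(m);i=1+s[1:,4].argmax();m=(l==i).astype(np.uint8)
    cn=max(cv2.findContours(m,cv2.RETR_EXTERNAL,cv2.CHAIN_APPROX_NONE)[0],key=len); return m,cn
def col(a,kind,b):
    x0,y0,x1,y1=b;h=cv2.cvtColor(a,cv2.COLOR_BGR2HSV);z=np.zeros(h.shape[:2],bool)
    H,S,V=[h[...,i].astype(int) for i in range(3)]
    m={'bronze':(H>=19)&(S>150)&(V>110),'dark':(S<80)&(V<85),'grey':(S<70)}[kind]
    z[y0:y1,x0:x1]=m[y0:y1,x0:x1];return z
E
python3 - <<'E'
from meas import *
a,c=load('w1')
print(cv2.cvtColor(a,cv2.COLOR_BGR2HSV)[[230,205,230,170],[300,325,400,230]])
m,cn=comp(col(a,'bronze',(270,170,380,285)))
e,ax,an=cv2.fitEllipse(cn);print(m.sum(),cv2.boundingRect(cn),e,ax,'mid',ray(c,[e],.01),'top',ray(c,[e],.02))
q=ray(c,cn[:,0,:],.01);print('ext',q.min(0),q.max(0),(q.min(0)+q.max(0))/2)
m,cn=comp(col(a,'dark',(95,175,200,275)))
e,r=cv2.minEnclosingCircle(cn);M=cv2.moments(cn);e2=(M['m10']/M['m00'],M['m01']/M['m00'])
print('nut',m.sum(),cv2.boundingRect(cn),e,r,e2,ray(c,[e,e2],.013))
cv2.imwrite('pics/w1m.png',cv2.resize(a[170:280,90:380],None,fx=2.7,fy=2.7,interpolation=cv2.INTER_CUBIC))
E
```

```text
[[ 20 216 164]
 [ 19 217 156]
 [ 16 164 154]
 [ 16 151 176]]
3146 (287, 192, 75, 75) (324.4148864746094, 229.23658752441406) (72.80103302001953, 73.37085723876953) mid [[ 0.5956 -0.1617]] top [[ 0.5956 -0.1591]]
ext [ 0.5611 -0.1976] [ 0.6293 -0.1274] [ 0.5952 -0.1625]
nut 3265 (108, 191, 79, 73) (146.79342651367188, 225.32864379882812) 40.8105583190918 (145.81583426744717, 226.22485157969027) [[ 0.4341 -0.1575]
 [ 0.4331 -0.1583]]
```

View pics/w1m.png

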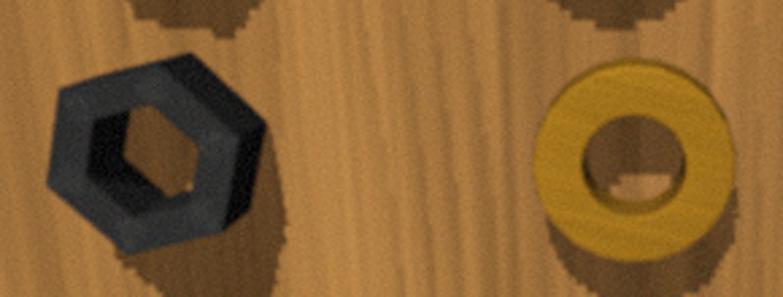

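>>> step_arm(
  targets=[
    [0,45,0,0,0,0],
    [0,45,0,0,0,0],
    [0,40,0,0,0,0],
    [0,20,1,0,0,0],
    [0,10,0,0,0,0],
    [0,0,0,0,0,0],
    [0,0,0,0,0,0],
  ],
)

```text
time_s: 4.08
ee_pos: [0.5967, -0.1605, 0.0069]
eef_rot: [-1.569, -0.001, -1.571]
force: [-0.3, -0.1, 0.1]
grip_width: 0.094
```

>>> step_arm(
  targets=[
    [0,0,0,0,0,0],
    [0,0,0,0,0,0],
    [0,0,0,0,0,0],
    [0,0,0,0,0,0],
    [0,0,0,0,0,0],
    [0,0,0,0,0,0],
  ],
  gripper=-1,
  squeeze=30,
)

```text
time_s: 4.82
ee_pos: [0.596, -0.1603, 0.0057]
eef_rot: [-1.571, -0.0, -1.571]
force: [-2.9, 0.3, 4.6]
grip_width: 0.0667
```

>>> step_arm(
  targets=[
    [0,-10,0,0,0,0],
    [0,-30,0,0,0,0],
    [0,-50,0,0,0,0],
    [0,-45,0,0,0,0],
    [-30,-10,-12,0,0,0],
    [-47,0,-20,0,0,0],
    [-47,0,-20,0,0,0],
    [-47,0,-20,0,0,0],
    [-47,0,-20,0,0,0],
    [-47,0,-20,0,0,0],
    [-47,0,-16,0,0,0],
    [0,0,0,0,0,0],
  ],
)

```text
time_s: 6.32
ee_pos: [0.4668, 0.1541, 0.1507]
eef_rot: [-1.571, 0.0, -1.567]
force: [0.6, -0.4, -4.1]
grip_width: 0.0666
```

```bash
python3 snap.py w2
```

```text
6.325 [0.4668 0.1541 0.1507] [-1.5707  0.0005 -1.5669] [0.2441 0.2251 1.7492 0.0005 1.1671 0.2401] 0.06656238511525134 [ 0.5744 -0.4236 -4.0788]
```

View pics/w2.png

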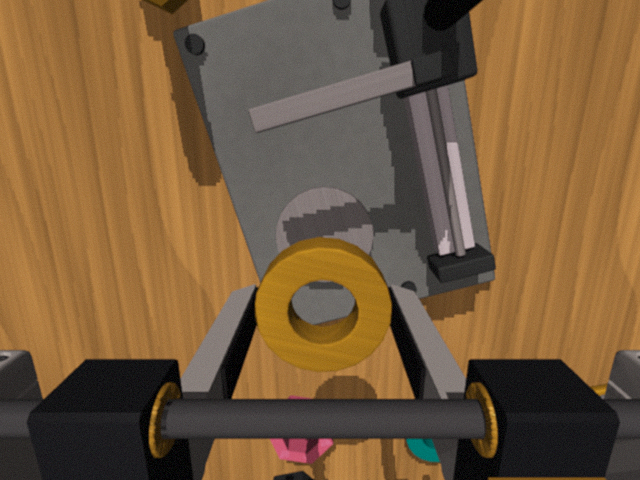

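```bash
python3 - <<'E'
from meas import *
a,c=load('w2')
m,cn=comp(col(a,'bronze',(235,225,410,385)))
for z in(.155,.165):
    q=ray(c,cn[:,0,:],z);(e,r)=cv2.minEnclosingCircle(q.astype(np.float32)*1000);print(z,e,r)
h2=cv2.findContours(m,cv2.RETR_CCOMP,cv2.CHAIN_APPROX_NONE)
cv2.imwrite('pics/w2p.png',cv2.resize(a[170:330,240:410],None,fx=3.5,fy=3.5,interpolation=cv2.INTER_CUBIC))
E
```

```text
0.155 (466.79296875, 151.10833740234375) 37.8770637512207
0.165 (466.80889892578125, 156.0498809814453) 35.713199615478516
```

View pics/w2p.png

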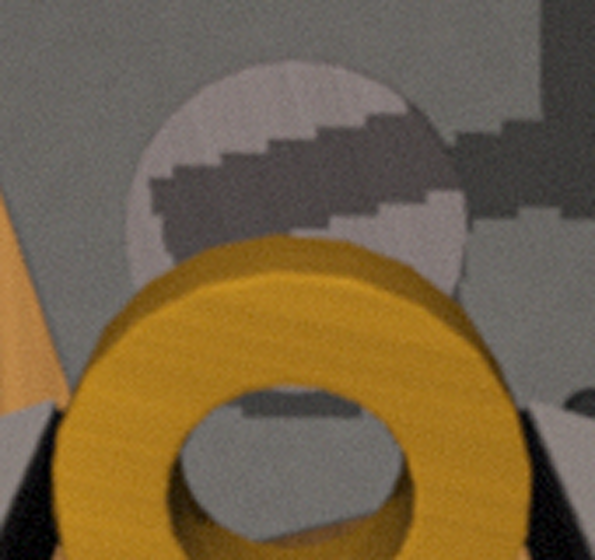

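```bash
python3 - <<'E'
from meas import *
from scipy.optimize import least_squares
a,c=load('w2')
cr=lambda p:(np.array(p)+.5)/3.5-.5+[240,170]
def fit(q):
    s=least_squares(lambda p:np.hypot(q[:,0]-p[0],q[:,1]-p[1])-p[2],[*q.mean(0),.04]).x;return s
q=ray(c,cr([[297,60],[125,225],[468,225],[172,115],[410,108],[225,73],[365,75],[135,180],[458,170]]),.022);print('plate',fit(q))
q=ray(c,np.r_[cr([[53,460],[530,460],[297,272],[110,345],[475,345]]),[[323,371],[280,357],[366,357]]],.165);print('washer',fit(q))
E
```

```text
plate [0.4684 0.153  0.0415]
washer [0.4673 0.1538 0.0333]
```

The washer is held at (0.4673,0.1538) and the plate fits at (0.4684,0.1530) with radius 41.5 mm, against 42 expected. I shift about 1 mm and lower it.

>>> step_arm(
  targets=[
    [0.8,30,1.1,0,0,0],
    [0,40,0,0,0,0],
    [0,30,0,0,0,0],
    [0,12,0,0,0,0],
    [0,5,0,0,0,0],
    [0,2,0,0,0,0],
    [0,1,0,0,0,0],
    [0,1,0,0,0,0],
    [0,0,0,0,0,0],
    [0,0,0,0,0,0],
  ],
)

```text
time_s: 7.62
ee_pos: [0.4691, 0.1509, 0.0296]
eef_rot: [-1.571, 0.0, -1.571]
force: [-0.4, 0.2, -3.0]
grip_width: 0.0666
```

>>> step_arm(
  targets=[
    [0,1,0,0,0,0],
    [0,1,0,0,0,0],
    [0,0,0,0,0,0],
    [0,0,0,0,0,0],
  ],
)

```text
time_s: 8.12
ee_pos: [0.4691, 0.1509, 0.0276]
eef_rot: [-1.571, 0.0, -1.571]
force: [-1.1, 0.2, 3.1]
grip_width: 0.0668
```

```bash
python3 snap.py w3
```

```text
8.125 [0.4691 0.1509 0.0276] [-1.5707  0.     -1.5707] [0.2369 0.4079 1.8403 0.     0.8934 0.2368] 0.06677573735733829 [-1.071   0.2028  3.1394]
```

View pics/w3.png

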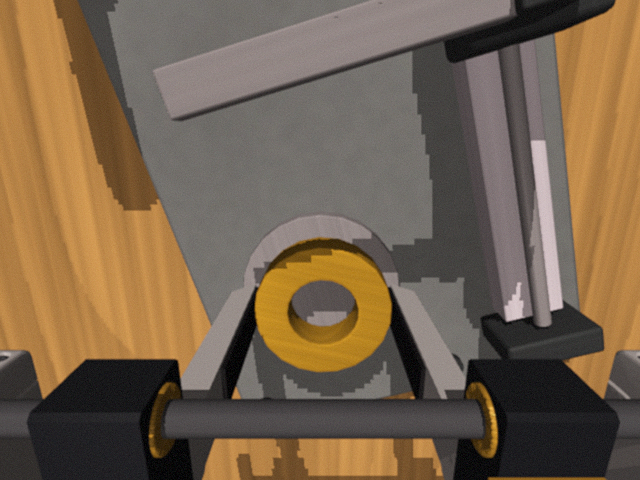

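```bash
python3 - <<'E'
from meas import *
a,c=load('w3')
cv2.imwrite('pics/w3p.png',cv2.resize(a[200:405,225:425],None,fx=2.9,fy=2.9,interpolation=cv2.INTER_CUBIC))
E
```

```text
(no output)
```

View pics/w3p.png

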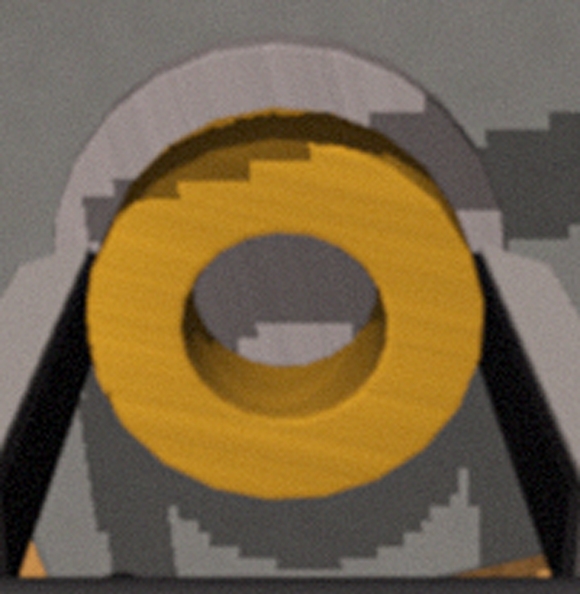

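```bash
python3 - <<'E'
from meas import *
from scipy.optimize import least_squares
a,c=load('w3')
cr=lambda p:(np.array(p)+.5)/2.9-.5+[225,200]
def fit(q,r=None):
    if r: return least_squares(lambda p:np.hypot(q[:,0]-p[0],q[:,1]-p[1])-r,q.mean(0)-[0,.02]).x
    return least_squares(lambda p:np.hypot(q[:,0]-p[0],q[:,1]-p[1])-p[2],[*q.mean(0),.04]).x
q=ray(c,cr([[285,42],[57,220],[115,110],[190,58],[500,215],[455,120],[370,55]]),.022);print('plate',fit(q),fit(q,.042))
q=ray(c,cr([[88,310],[484,310],[285,140],[285,498],[140,435],[432,435]]),.042);print('washer',fit(q),fit(q,.034))
E
```

```text
plate [0.4686 0.154  0.0412] [0.4686 0.153 ]
washer [0.4697 0.1504 0.033 ] [0.4697 0.1508]
```

The washer sits about 2.7 mm too far in −y. I lift it a little, correct, set it down and release.

>>> step_arm(
  targets=[
    [0,-4,0,0,0,0],
    [-2.8,0,-1,0,0,0],
    [0,0,0,0,0,0],
    [0,2,0,0,0,0],
    [0,1,0,0,0,0],
    [0,1,0,0,0,0],
    [0,0.3,0,0,0,0],
    [0,0,0,0,0,0],
  ],
)

```text
time_s: 9.18
ee_pos: [0.468, 0.1537, 0.0276]
eef_rot: [-1.571, -0.0, -1.571]
force: [-4.0, -1.1, 4.4]
grip_width: 0.0665
```

>>> step_arm(
  targets=[
    [0,0,0,0,0,0],
    [0,0,0,0,0,0],
    [0,0,0,0,0,0],
    [0,0,0,0,0,0],
  ],
  gripper=0.75,
)

```text
time_s: 9.68
ee_pos: [0.4681, 0.1537, 0.0272]
eef_rot: [-1.571, 0.0, -1.571]
force: [0.5, -0.1, 0.0]
grip_width: 0.0825
```

```bash
python3 snap.py w4
```

```text
9.675 [0.4681 0.1537 0.0272] [-1.5707  0.     -1.5706] [ 0.2429  0.4086  1.8407 -0.      0.8922  0.2427] 0.08252197673532034 [ 0.5066 -0.1197  0.0371]
```

View pics/w4.png

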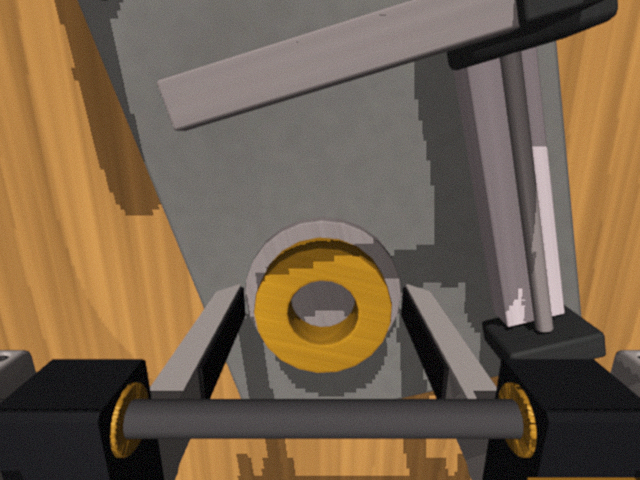

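The washer is on the plate and released, centred at (323,304) on the plate disc. Next is the lock washer.

>>> step_arm(
  targets=[
    [0,-15,0,0,0,0],
    [0,-50,0,0,0,0],
    [0,-50,0,0,0,0],
    [30,-35,2,0,0,0],
    [57,0,4,0,0,0],
    [57,0,4,0,0,0],
    [57,0,4,0,0,0],
    [57,0,4,0,0,0],
    [57,0,4,0,0,0],
    [57,0,4,0,0,0],
    [57,0,4,0,0,0],
    [57,0,4,0,0,0],
  ],
)

```text
time_s: 11.22
ee_pos: [0.5019, -0.3342, 0.1785]
eef_rot: [-1.57, -0.001, -1.571]
force: [1.0, 1.0, 0.8]
grip_width: 0.082
```

>>> step_arm(
  targets=[
    [0,0,0,0,-10.5,0],
    [0,0,0,0,-10.5,0],
    [0,0,0,0,-10.5,0],
    [0,0,0,0,-10.5,0],
    [0,0,0,0,-10.5,0],
    [0,0,0,0,-10.5,0],
    [0,0,0,0,-10.5,0],
    [0,0,0,0,-10.5,0],
    [0,0,0,0,0,0],
    [0,0,0,0,0,0],
  ],
  gripper=1,
)

```text
time_s: 12.48
ee_pos: [0.5021, -0.3323, 0.1777]
eef_rot: [-1.571, -0.0, -0.109]
force: [-0.0, 0.2, 0.1]
grip_width: 0.094
```

```bash
python3 snap.py w5
```

```text
12.475 [ 0.5021 -0.3323  0.1777] [-1.571  -0.0004 -0.1087] [-0.6455  0.4378  1.3989 -0.      1.3044 -2.1075] 0.09395547037018355 [-0.0098  0.1835  0.0897]
```

View pics/w5.png

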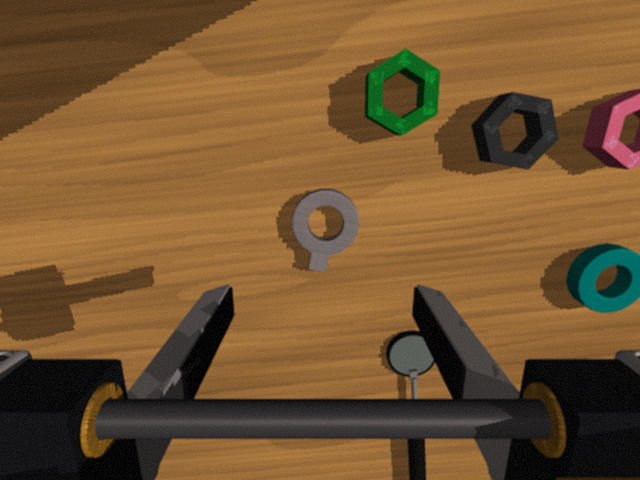

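```bash
python3 - <<'E'
from meas import *
a,c=load('w5')
m,cn=comp(col(a,'grey',(280,180,370,280)))
q=ray(c,cn[:,0,:].astype(float),.012)
# ring: hole centre
hs,hi=cv2.findContours(m,cv2.RETR_CCOMP,cv2.CHAIN_APPROX_NONE);hole=[h for h,i in zip(hs,hi[0]) if i[3]>=0];hole=max(hole,key=len)
e=cv2.fitEllipse(hole);print('hole',e[0],ray(c,[e[0]],.007))
from scipy.optimize import least_squares
c0=ray(c,[[325.5,221.5]],.012)[0]
for _ in range(5):
    d=np.hypot(*(q-c0).T);s=q[(d<.035)];x=least_squares(lambda p:np.hypot(s[:,0]-p[0],s[:,1]-p[1])-p[2],[*c0,.032],loss='soft_l1',f_scale=.001).x;c0=x[:2]
print('ring',x,len(s),len(q))
pts=ray(c,np.argwhere(m)[:,::-1].astype(float),.012);d=pts-c0;t=d[np.hypot(*d.T)>.036].mean(0);print('tab ang',np.arctan2(t[1],t[0]),np.hypot(*(pts-c0).T).max())
# ray all in nut
E
```

```text
hole (325.0728759765625, 221.61351013183594) [[ 0.501  -0.3298]]
ring [ 0.5007 -0.3299  0.0313] 175 218
tab ang -0.275656901471484 0.04900317192919205
```

>>> step_arm(
  targets=[
    [0,0,0,0,9.6,0],
    [-2,50,2,0,0,0],
    [0,50,0,0,0,0],
    [0,45,0,0,0,0],
    [0,20,0,0,0,0],
    [0,9,0,0,0,0],
    [0,0,0,0,0,0],
    [0,0,0,0,0,0],
  ],
)

```text
time_s: 13.52
ee_pos: [0.5014, -0.3303, 0.0046]
eef_rot: [-1.572, -0.002, -0.272]
force: [-1.1, -0.4, -0.0]
grip_width: 0.0941
```

```bash
python3 snap.py w6
```

```text
13.525 [ 0.5014 -0.3303  0.0046] [-1.5716 -0.0021 -0.2724] [-0.6436  0.638   1.5335 -0.      0.9679 -1.942 ] 0.09412545932196144 [-1.0589 -0.3655 -0.0378]
```

View pics/w6.png

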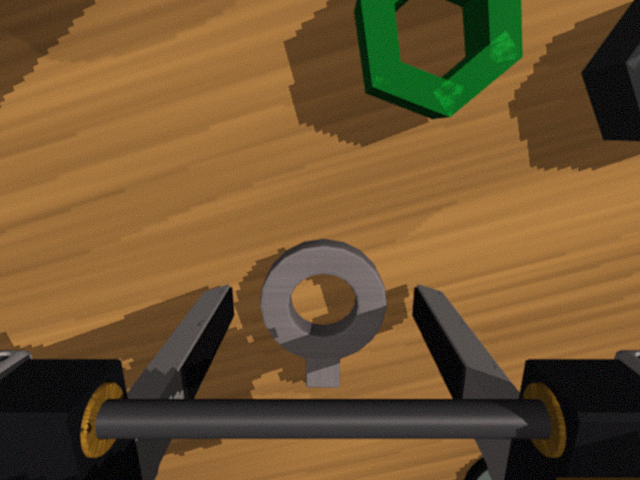

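The lock washer is centred between the jaws at (323,302), with its tab straight along the tool's x.

>>> step_arm(
  targets=[
    [0,0,0,0,0,0],
    [0,0,0,0,0,0],
    [0,0,0,0,0,0],
    [0,0,0,0,0,0],
    [0,0,0,0,0,0],
    [0,0,0,0,0,0],
  ],
  gripper=-1,
  squeeze=25,
)

```text
time_s: 14.32
ee_pos: [0.5007, -0.3299, 0.0032]
eef_rot: [-1.571, -0.0, -0.272]
force: [0.8, -0.6, 2.2]
grip_width: 0.0641
```

```bash
python3 snap.py w7; python3 - <<'E'
from meas import *
d=np.load('pics/w7.npz');p=d['p'][:2];y=d['r'][2]
D=np.array([.4684,.1532])-p;print('delta tool x,z mm',1000*D@[np.cos(y),np.sin(y)],1000*D@[-np.sin(y),np.cos(y)])
E
```

```text
14.325 [ 0.5007 -0.3299  0.0032] [-1.5709 -0.     -0.272 ] [-0.6436  0.6398  1.5345 -0.0001  0.9672 -1.9423] 0.06405240184508176 [ 0.7903 -0.5602  2.2312]
delta tool x,z mm -160.93861664892162 456.61696194147964
```

View pics/w7.png

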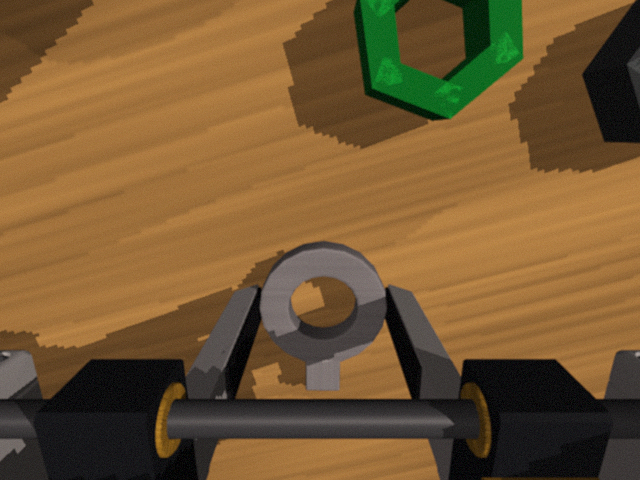

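```bash
python3 - <<'E'
from meas import *
from scipy.optimize import least_squares
a,c=load('w7')
m,cn=comp(col(a,'grey',(255,235,392,362)))
cv2.imwrite('pics/w7p.png',cv2.resize(a[230:400,240:410],None,fx=3.4,fy=3.4,interpolation=cv2.INTER_CUBIC))
q=ray(c,[[261,300],[386,300],[323,242.],[268,272],[379,272],[290,355],[356,355]],.014)
x=least_squares(lambda p:np.hypot(q[:,0]-p[0],q[:,1]-p[1])-.032,q.mean(0));print(x.x,x.fun)
E
```

```text
[ 0.4997 -0.3289] [-0.0011 -0.001   0.001   0.0001  0.0002  0.0007  0.0004]
```

View pics/w7p.png

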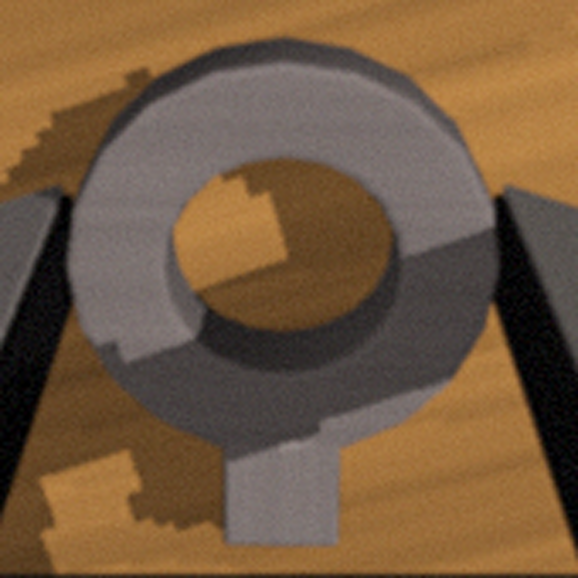

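>>> step_arm(
  targets=[
    [0,-10,0,0,0,0],
    [0,-30,0,0,0,0],
    [0,-50,0,0,0,0],
    [0,-50,0,0,0,0],
    [-10,-22,28,0,0,0],
    [-20,0,56,0,0,0],
    [-20,0,56,0,0,0],
    [-20,0,56,0,0,0],
    [-20,0,56,0,0,0],
    [-20,0,56,0,0,0],
    [-20,0,56,0,0,0],
    [-20,0,56,0,0,0],
  ],
)

```text
time_s: 15.88
ee_pos: [0.4686, 0.1169, 0.1657]
eef_rot: [-1.571, -0.001, -0.272]
force: [0.6, -0.1, -2.3]
grip_width: 0.0643
```

>>> step_arm(
  targets=[
    [-11,0,37,0,0,0],
    [0,0,0,0,0,0],
    [0,0,0,0,0,0],
    [0,0,0,0,0,0],
  ],
)

```text
time_s: 16.38
ee_pos: [0.4686, 0.1528, 0.1653]
eef_rot: [-1.571, -0.0, -0.273]
force: [0.1, -0.3, -1.9]
grip_width: 0.064
```

```bash
python3 snap.py w8
```

```text
16.375 [0.4686 0.1528 0.1653] [-1.5708 -0.0001 -0.2734] [ 0.2408  0.2115  1.7294 -0.      1.2006 -1.0566] 0.06404320211706048 [ 0.1233 -0.2672 -1.8912]
```

View pics/w8.png

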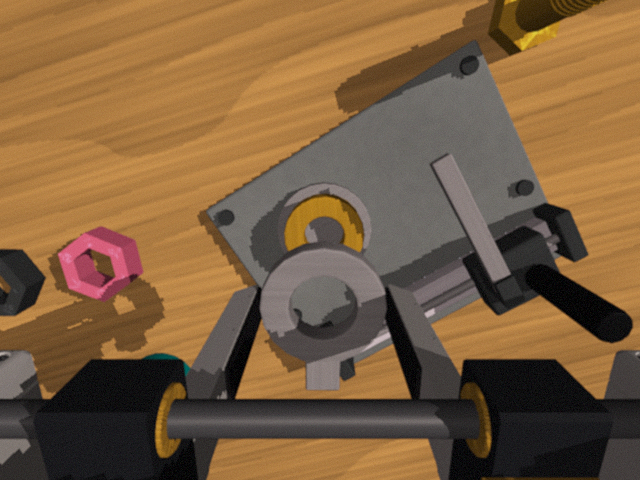

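```bash
python3 - <<'E'
from meas import *
from scipy.optimize import least_squares
def fit(q,r): 
    x=least_squares(lambda p:np.hypot(q[:,0]-p[0],q[:,1]-p[1])-r,q.mean(0));return x.x
a,c=load('w7');d=np.load('pics/w7.npz');y=d['r'][2]
cr=lambda p:(np.array(p)+.5)/3.4-.5+[240,230]
q=ray(c,cr([[68,240],[498,240],[285,63],[125,345+60],[455,375],[170,425],[400,425],[120,130],[445,130]]),.014);x=fit(q,.032)
q2=ray(c,cr([[173,240],[399,240],[285,157]]),.014);x2=fit(q2,.017)
for X in(x,x2):
  D=X-d['p'][:2];print('ring in tool x,z',1000*D@[np.cos(y),np.sin(y)],1000*D@[-np.sin(y),np.cos(y)])
a,c=load('w8');cv2.imwrite('pics/w8p.png',cv2.resize(a[170:320,240:400],None,fx=4,fy=4,interpolation=cv2.INTER_CUBIC))
E
```

```text
ring in tool x,z 0.36376276969592314 0.17211835103241502
ring in tool x,z -0.18922401688120374 0.871724971782583
```

View pics/w8p.png

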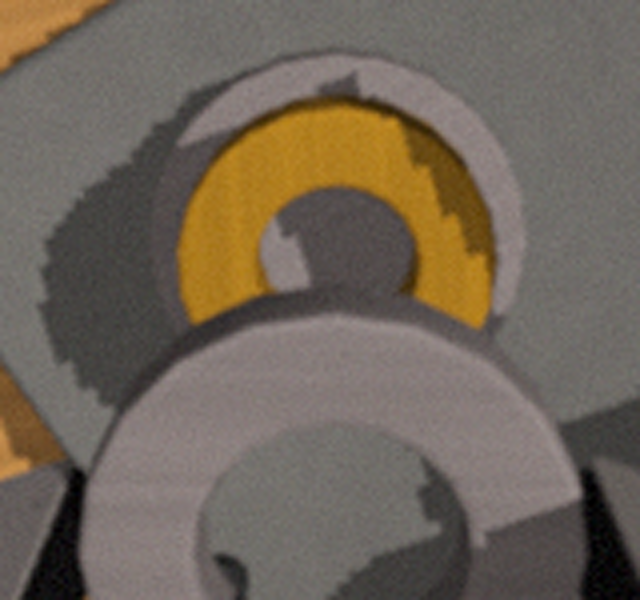

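```bash
python3 - <<'E'
from meas import *
from scipy.optimize import least_squares
def fit(q,r): 
    x=least_squares(lambda p:np.hypot(q[:,0]-p[0],q[:,1]-p[1])-r,q.mean(0));return x.x,np.abs(x.fun).max()
a,c=load('w8');cr=lambda p:(np.array(p)+.5)/4-.5+[240,170]
print('plate',fit(ray(c,cr([[152,250],[525,240],[338,52],[185,145],[250,75],[430,78],[490,135]]),.022),.042))
print('washer',fit(ray(c,cr([[178,255],[497,260],[338,102],[225,145],[450,145]]),.042),.034))
E
```

```text
plate (array([0.4697, 0.1542]), np.float64(0.00144741552925165))
washer (array([0.4683, 0.1541]), np.float64(0.0006023784258844672))
```

Plate, washer and held lock washer agree to within about 1.5 mm. I lower the lock washer.

>>> step_arm(
  targets=[
    [0,30,0.7,0,0,0],
    [0,45,0,0,0,0],
    [0,25,0,0,0,0],
    [0,10,0,0,0,0],
    [0,5,0,0,0,0],
    [0,2,0,0,0,0],
    [0,1,0,0,0,0],
    [0,1,0,0,0,0],
    [0,0.5,0,0,0,0],
    [0,0,0,0,0,0],
    [0,0,0,0,0,0],
  ],
)

```text
time_s: 17.8
ee_pos: [0.4687, 0.1543, 0.0457]
eef_rot: [-1.571, -0.0, -0.272]
force: [0.4, -0.3, -2.0]
grip_width: 0.0644
```

```bash
python3 snap.py w9
```

```text
17.8 [0.4687 0.1543 0.0457] [-1.5708 -0.0001 -0.2721] [ 0.2438  0.3783  1.8296 -0.      0.9336 -1.0549] 0.06437506218458193 [ 0.4305 -0.3196 -2.0375]
```

View pics/w9.png

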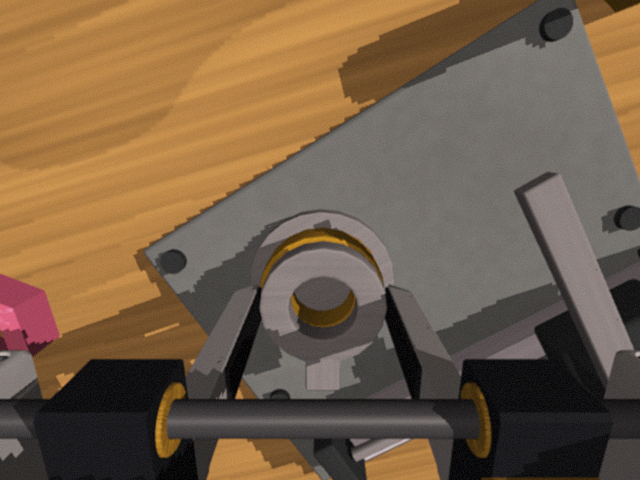

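>>> step_arm(
  targets=[
    [0,0.5,0,0,0,0],
    [0,0.5,0,0,0,0],
    [0,0,0,0,0,0],
    [0,0,0,0,0,0],
  ],
)

```text
time_s: 18.35
ee_pos: [0.4687, 0.1543, 0.0451]
eef_rot: [-1.571, -0.0, -0.272]
force: [-4.2, -1.6, 5.9]
grip_width: 0.064
```

The lock washer is touching down: the vertical force is now +5.9 N. I release it.

>>> step_arm(
  targets=[
    [0,0,0,0,0,0],
    [0,0,0,0,0,0],
    [0,0,0,0,0,0],
    [0,0,0,0,0,0],
  ],
  gripper=0.75,
)

```text
time_s: 18.85
ee_pos: [0.4686, 0.1543, 0.0446]
eef_rot: [-1.571, 0.0, -0.272]
force: [-0.0, 0.7, 0.0]
grip_width: 0.0823
```

```bash
python3 snap.py w10; python3 - <<'E'
import cv2
a=cv2.imread('pics/w10.png');cv2.imwrite('pics/w10p.png',cv2.resize(a[195:405,225:425],None,fx=2.8,fy=2.8,interpolation=cv2.INTER_CUBIC))
E
```

```text
18.85 [0.4686 0.1543 0.0446] [-1.5708  0.     -0.2721] [ 0.2438  0.3801  1.8302 -0.      0.9314 -1.0549] 0.08227017624693177 [-0.0215  0.668   0.0384]
```

View pics/w10p.png

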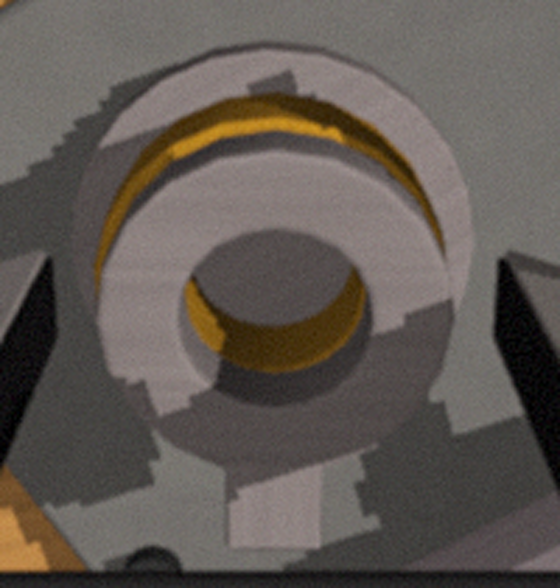

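The lock washer is flat and centred on the washer: ring centre x 277 against plate centre x 273 in the crop. Now the dark nut.

>>> step_arm(
  targets=[
    [0,-15,0,0,0,0],
    [0,-40,0,0,0,0],
    [0,-50,0,0,0,0],
    [4,-25,-26,0,0,0],
    [8,0,-52,0,0,0],
    [8,0,-52,0,0,0],
    [8,0,-52,0,0,0],
    [10,0,-52,0,0,0],
    [10,0,-52,0,0,0],
    [3,0,-24,0,0,0],
  ],
)

```text
time_s: 20.15
ee_pos: [0.434, -0.1603, 0.1757]
eef_rot: [-1.571, -0.001, -0.274]
force: [0.1, 0.8, 0.4]
grip_width: 0.0821
```

>>> step_arm(
  targets=[
    [0,0,0,0,10.2,0],
    [0,0,0,0,10.2,0],
    [0,0,0,0,10.2,0],
    [0,0,0,0,10.2,0],
    [0,0,0,0,10.2,0],
    [0,0,0,0,10.2,0],
    [0,0,0,0,10.2,0],
    [0,0,0,0,10.2,0],
    [0,0,0,0,0,0],
    [0,0,0,0,0,0],
    [0,0,0,0,0,0],
  ],
  gripper=1,
)

```text
time_s: 21.52
ee_pos: [0.4345, -0.158, 0.1749]
eef_rot: [-1.571, -0.0, -1.694]
force: [-0.1, -0.0, -0.4]
grip_width: 0.094
```

```bash
python3 snap.py w11; python3 - <<'E'
import cv2
a=cv2.imread('pics/w11.png');cv2.imwrite('pics/w11p.png',cv2.resize(a[175:295,260:400],None,fx=4.5,fy=4.5,interpolation=cv2.INTER_CUBIC))
E
```

```text
21.525 [ 0.4345 -0.158   0.1749] [-1.5706 -0.0001 -1.6939] [-0.428   0.1335  1.7978 -0.      1.2101 -0.3049] 0.09400305007163184 [-0.0616 -0.0338 -0.4231]
```

View pics/w11.png

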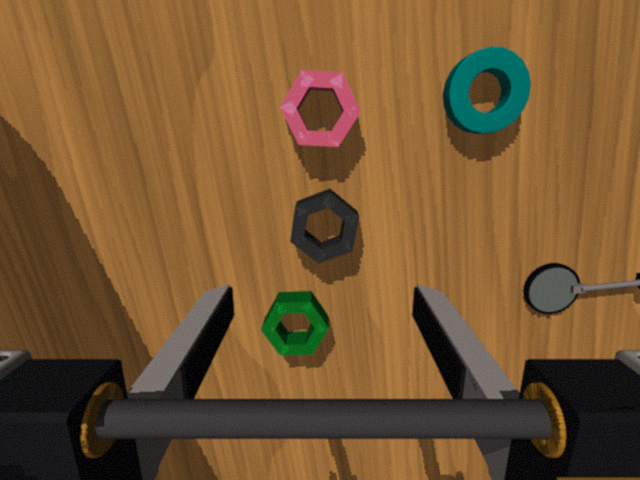

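View pics/w11p.png

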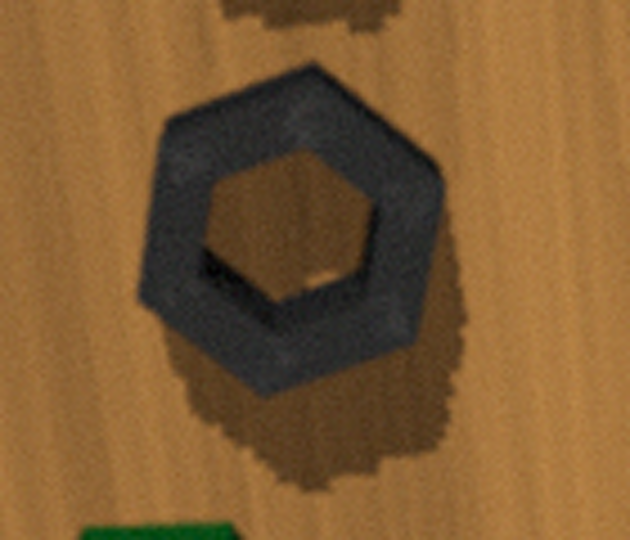

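```bash
python3 - <<'E'
from meas import *
a,c=load('w11');cr=lambda p:(np.array(p)+.5)/4.5-.5+[260,175]
q=ray(c,cr([[165,125],[140,300],[268,396],[415,345],[440,190],[311,78]]),.026)
print('centre',q.mean(0),'sides',np.linalg.norm(q-np.roll(q,-1,0),axis=1),'R',np.linalg.norm(q-q.mean(0),axis=1))
e=np.roll(q,-1,0)-q;n=np.degrees(np.arctan2(-e[:,0],e[:,1]));print(n)
v=np.degrees(np.arctan2(*(q-q.mean(0)).T[::-1]));print('vertex angs',v, v%60)
E
```

```text
centre [ 0.4359 -0.1577] sides [0.0363 0.0331 0.0321 0.0327 0.0341 0.0301] R [0.0341 0.0328 0.0332 0.0336 0.0317 0.0331]
[ 163.7472 -135.5779  -76.874   -14.5272   42.0525  100.8504]
vertex angs [ 129.151  -165.0916 -104.841   -47.5178   12.402    75.8749] [ 9.151  14.9084 15.159  12.4822 12.402  15.8749]
```

>>> step_arm(
  targets=[
    [0,0,0,0,9.6,0],
    [0,50,1,0,0,0],
    [0,50,0,0,0,0],
    [0,45,0,0,0,0],
    [0,18,0,0,0,0],
    [0,7,0,0,0,0],
    [0,0,0,0,0,0],
    [0,0,0,0,0,0],
  ],
)

```text
time_s: 22.58
ee_pos: [0.436, -0.1585, 0.0055]
eef_rot: [-1.569, -0.0, -1.864]
force: [-0.6, 0.3, 0.6]
grip_width: 0.094
```

```bash
python3 snap.py w12
```

```text
22.575 [ 0.436  -0.1585  0.0055] [-1.5693 -0.0002 -1.8636] [-0.4277  0.3968  1.9284 -0.      0.8149 -0.135 ] 0.09395769523735109 [-0.5779  0.2608  0.5583]
```

View pics/w12.png

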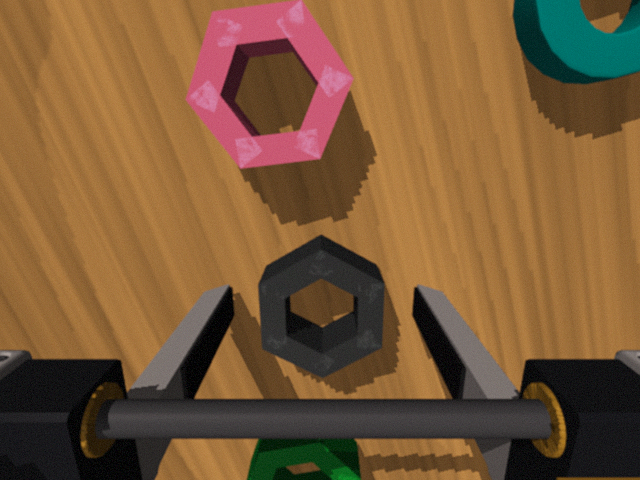

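The nut is between the jaws at (322,312) with its flats parallel to them. I grip it.

>>> step_arm(
  targets=[
    [0,0,0,0,0,0],
    [0,0,0,0,0,0],
    [0,0,0,0,0,0],
    [0,0,0,0,0,0],
    [0,0,0,0,0,0],
    [0,0,0,0,0,0],
    [0,0,0,0,0,0],
  ],
  gripper=-1,
  squeeze=30,
)

```text
time_s: 23.5
ee_pos: [0.4354, -0.1583, 0.0047]
eef_rot: [-1.571, 0.0, -1.864]
force: [-1.3, 0.9, 1.1]
grip_width: 0.0579
```

```bash
python3 snap.py w13; python3 - <<'E'
from meas import *
a,c=load('w13');cv2.imwrite('pics/w13p.png',cv2.resize(a[225:385,240:410],None,fx=3.5,fy=3.5,interpolation=cv2.INTER_CUBIC))
d=np.load('pics/w13.npz');p=d['p'][:2];y=d['r'][2]
D=np.array([.4686,.1535])-p;print('delta tool x,z mm',1000*D@[np.cos(y),np.sin(y)],1000*D@[-np.sin(y),np.cos(y)])
E
```

```text
23.5 [ 0.4354 -0.1583  0.0047] [-1.5708  0.     -1.8638] [-0.4278  0.3982  1.9291  0.      0.8143 -0.1348] 0.057897520424347995 [-1.2925  0.861   1.1338]
delta tool x,z mm -308.0997351559642 -58.292163620061864
```

View pics/w13p.png

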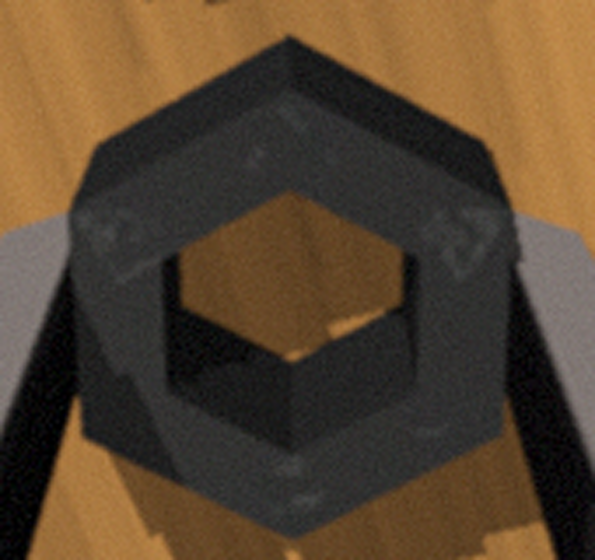

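```bash
python3 - <<'E'
from meas import *
a,c=load('w13');d=np.load('pics/w13.npz');y=d['r'][2]
cr=lambda p:(np.array(p)+.5)/3.5-.5+[240,225]
q=ray(c,cr([[290,95],[292,537],[72,215],[510,210],[85,437],[503,435]]),.026)
for X in (q[:2].mean(0),q.mean(0)):
  D=X-d['p'][:2];print(1000*D@[np.cos(y),np.sin(y)],1000*D@[-np.sin(y),np.cos(y)])
print(np.linalg.norm(q[0]-q[1]))
E
```

```text
-0.06026946406710481 0.4075283380767547
-0.12186360624159172 0.5286839041081142
0.06548830934207794
```

>>> step_arm(
  targets=[
    [0,-10,0,0,0,0],
    [0,-30,0,0,0,0],
    [0,-50,0,0,0,0],
    [0,-50,0,0,0,0],
    [-26,-30,-5,0,0,0],
    [-52,0,-10,0,0,0],
    [-52,0,-10,0,0,0],
    [-52,0,-10,0,0,0],
    [-52,0,-10,0,0,0],
    [-52,0,-10,0,0,0],
    [-22,0,-3,0,0,0],
    [0,0,0,0,0,0],
  ],
)

```text
time_s: 25.05
ee_pos: [0.4684, 0.1544, 0.1746]
eef_rot: [-1.571, -0.0, -1.862]
force: [-0.5, -0.1, -5.0]
grip_width: 0.0577
```

>>> step_arm(
  targets=[
    [0,0,0,0,0,0],
    [0,0,0,0,0,0],
    [0,0,0,0,0,0],
  ],
)

```text
time_s: 25.42
ee_pos: [0.4689, 0.1527, 0.1747]
eef_rot: [-1.571, -0.0, -1.865]
force: [0.3, -0.4, -4.2]
grip_width: 0.0578
```

```bash
python3 snap.py w14; python3 - <<'E'
from meas import *
a,c=load('w14');cv2.imwrite('pics/w14p.png',cv2.resize(a[160:320,240:410],None,fx=3.5,fy=3.5,interpolation=cv2.INTER_CUBIC))
E
```

```text
25.425 [0.4689 0.1527 0.1747] [-1.5707 -0.     -1.8649] [ 0.2405  0.2022  1.7174 -0.0001  1.222   0.5346] 0.05776899063919332 [ 0.2588 -0.4287 -4.2235]
```

View pics/w14.png

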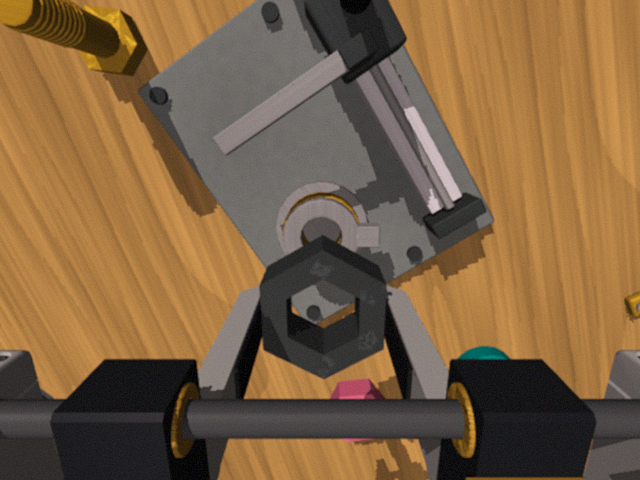

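View pics/w14p.png

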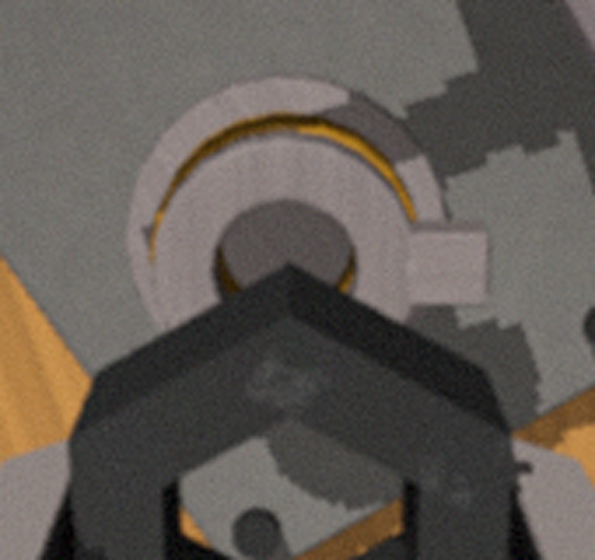

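```bash
python3 - <<'E'
from meas import *
from scipy.optimize import least_squares
def fit(q,r): 
    x=least_squares(lambda p:np.hypot(q[:,0]-p[0],q[:,1]-p[1])-r,q.mean(0));return x.x,np.abs(x.fun).max()
a,c=load('w14');cr=lambda p:(np.array(p)+.5)/3.5-.5+[240,160]
print('plate',fit(ray(c,cr([[128,240],[440,190],[285,77],[165,140],[215,95],[350,95],[412,140]]),.022),.042))
print('lock',fit(ray(c,cr([[150,260],[285,138],[200,165],[365,160],[410,215]]),.056),.032))
print('hole',fit(ray(c,cr([[216,255],[356,255],[287,200],[235,217],[338,217]]),.056),.017))
E
```

```text
plate (array([0.4679, 0.1518]), np.float64(0.0008639383808470291))
lock (array([0.4681, 0.1535]), np.float64(0.0003397774856658334))
hole (array([0.4684, 0.154 ]), np.float64(0.00042878024982111185))
```

Everything agrees to within about 2 mm. I lower the nut.

>>> step_arm(
  targets=[
    [-0.4,30,-1,0,0,0],
    [0,40,0,0,0,0],
    [0,25,0,0,0,0],
    [0,10,0,0,0,0],
    [0,4,0,0,0,0],
    [0,2,0,0,0,0],
    [0,1,0,0,0,0],
    [0,0.5,0,0,0,0],
    [0,0.5,0,0,0,0],
    [0,0,0,0,0,0],
    [0,0,0,0,0,0],
  ],
)

```text
time_s: 26.85
ee_pos: [0.468, 0.154, 0.0617]
eef_rot: [-1.571, 0.0, -1.864]
force: [-0.2, 0.4, -4.6]
grip_width: 0.0578
```

>>> step_arm(
  targets=[
    [0,0.6,0,0,0,0],
    [0,0.6,0,0,0,0],
    [0,0.4,0,0,0,0],
    [0,0,0,0,0,0],
    [0,0,0,0,0,0],
  ],
)

```text
time_s: 27.48
ee_pos: [0.468, 0.154, 0.0606]
eef_rot: [-1.571, 0.0, -1.864]
force: [-4.0, -1.6, 6.5]
grip_width: 0.0578
```

```bash
python3 snap.py w15; python3 - <<'E'
from meas import *
a,c=load('w15');cv2.imwrite('pics/w15p.png',cv2.resize(a[200:400,220:430],None,fx=2.8,fy=2.8,interpolation=cv2.INTER_CUBIC))
E
```

```text
27.475 [0.468  0.154  0.0606] [-1.5707  0.0001 -1.8638] [0.2436 0.3524 1.8231 0.     0.966  0.5366] 0.05784644021121111 [-4.0215 -1.6187  6.5357]
```

View pics/w15p.png

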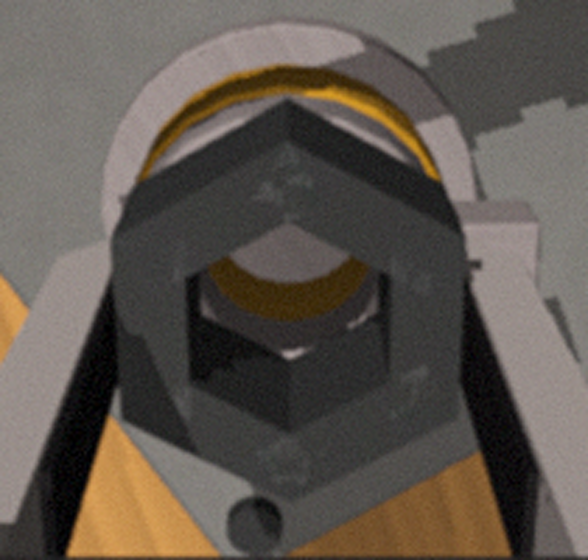

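>>> step_arm(
  targets=[
    [0,0,0,0,0,0],
    [0,0,0,0,0,0],
    [0,0,0,0,0,0],
    [0,0,0,0,0,0],
  ],
  gripper=0.6,
)

```text
time_s: 28.02
ee_pos: [0.4681, 0.154, 0.06]
eef_rot: [-1.571, 0.0, -1.864]
force: [-0.1, 0.4, -0.1]
grip_width: 0.0752
```

>>> step_arm(
  targets=[
    [0,-15,0,0,0,0],
    [0,-30,0,0,0,0],
    [0,-50,0,0,0,0],
    [0,-30,0,0,0,0],
    [0,0,0,0,0,0],
    [0,0,0,0,0,0],
  ],
)

```text
time_s: 28.78
ee_pos: [0.4677, 0.1539, 0.1847]
eef_rot: [-1.571, -0.0, -1.864]
force: [-0.4, 0.1, -0.5]
grip_width: 0.0754
```

```bash
python3 snap.py w16; python3 - <<'E'
from meas import *
a,c=load('w16');cv2.imwrite('pics/w16p.png',cv2.resize(a[160:340,220:430],None,fx=2.8,fy=2.8,interpolation=cv2.INTER_CUBIC))
E
```

```text
28.775 [0.4677 0.1539 0.1847] [-1.5713 -0.0003 -1.8638] [ 0.2435  0.1908  1.7067 -0.      1.2446  0.5366] 0.07535978771200967 [-0.4274  0.0924 -0.4716]
```

View pics/w16.png

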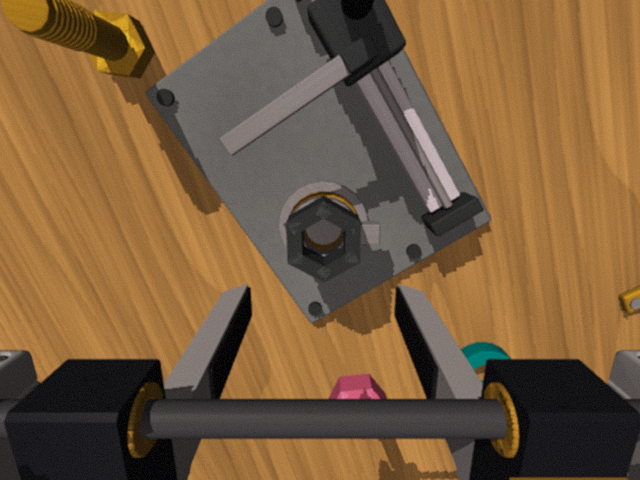

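View pics/w16p.png

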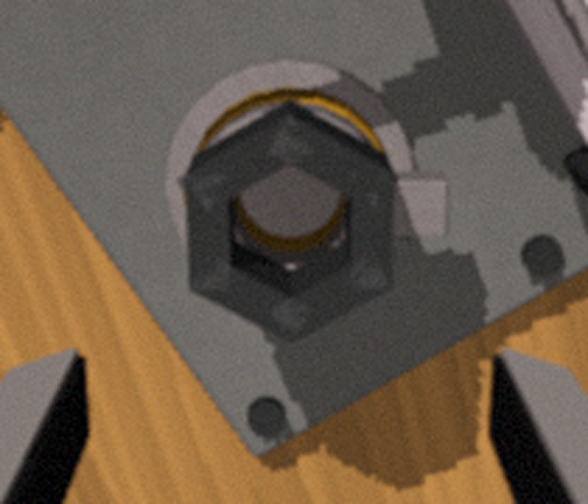

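```bash
python3 - <<'E'
from meas import *
from scipy.optimize import least_squares
def fit(q,r): 
    x=least_squares(lambda p:np.hypot(q[:,0]-p[0],q[:,1]-p[1])-r,q.mean(0));return x.x,np.abs(x.fun).max()
a,c=load('w16');cr=lambda p:(np.array(p)+.5)/2.8-.5+[220,160]
print('plate',fit(ray(c,cr([[166,190],[412,165],[285,60],[180,135],[220,80],[345,73],[385,105]]),.022),.042))
q=ray(c,cr([[185,182],[292,118],[393,180],[390,287],[292,341],[191,290]]),.082);print('nut',q.mean(0),fit(q,.0335))
P=np.array([.4685,.1533])
# gauge yaw from tab corners: base long edges via two corner bolts; use corners seen
C=ray(c,np.array([[316,322],[490,214],[150,92]]),.012);
ey=C[2]-C[0];ex=C[1]-C[0];print('yaw',np.arctan2(-ey[0],ey[1]),np.arctan2(ex[1],ex[0]),np.linalg.norm(ex),np.linalg.norm(ey))
th=.268;g=lambda x,y:P+[x*np.cos(th)-y*np.sin(th),x*np.sin(th)+y*np.cos(th)]
print('handle rest',g(.111,.132),'approach',g(.111,.132+.045),'end',g(.111,.032+.019))
E
```

```text
plate (array([0.468 , 0.1524]), np.float64(0.0013651947699760275))
nut [0.4683 0.1535] (array([0.4681, 0.1539]), np.float64(0.0010321494878591797))
yaw 0.27850062939867953 0.31074426606726213 0.20314944324106432 0.2663112005731269
handle rest [0.5406 0.31  ] approach [0.5287 0.3534] end [0.562  0.2319]
```

The nut fits at (0.468,0.154) and the plate at (0.468,0.1525), so the pack is built and released. Now I close the fingers and go to the rest side of the handle.

>>> step_arm(
  targets=[
    [0,-10,0,0,-10.7,0],
    [0,-5,0,0,-10.7,0],
    [0,0,0,0,-10.7,0],
    [-35,0,22,0,0,0],
    [-35,0,22,0,0,0],
    [-35,0,22,0,0,0],
    [-35,0,22,0,0,0],
    [-36,0,23,0,0,0],
    [0,0,0,0,0,0],
    [0,0,0,0,0,0],
  ],
  gripper=-1,
)

```text
time_s: 30.08
ee_pos: [0.5283, 0.3524, 0.199]
eef_rot: [-1.573, -0.001, -1.304]
force: [-0.3, -0.4, 0.7]
grip_width: 0.0009
```

```bash
python3 snap.py w17
```

```text
30.075 [0.5283 0.3524 0.199 ] [-1.5726 -0.0006 -1.3036] [ 0.5307  0.498   1.2617 -0.0002  1.3837  0.2635] 0.0009392786176233957 [-0.314  -0.4266  0.7013]
```

View pics/w17.png

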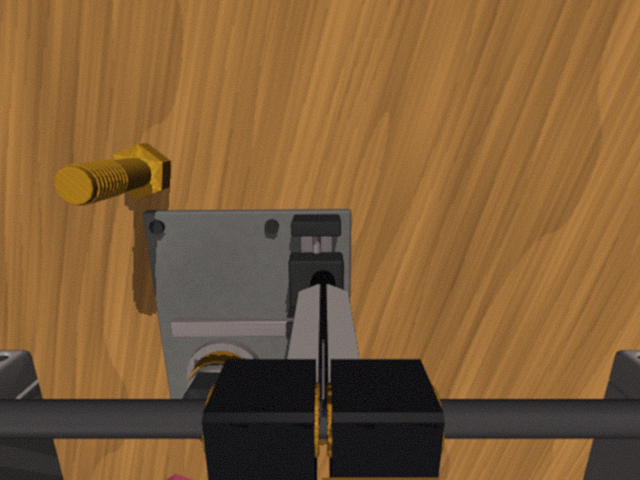

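The handle at (323,272) lines up with the fingers, and the gauge edges are parallel to the tool's x. I descend on its rest side and push.

>>> step_arm(
  targets=[
    [0,35,0,0,0,0],
    [0,30,0,0,0,0],
    [0,9,0,0,0,0],
    [10,0,0,0,0,0],
    [8,0,0,0,0,0],
    [0,0,0,0,0,0],
    [0,0,0,0,0,0],
  ],
)

```text
time_s: 31.0
ee_pos: [0.5335, 0.3358, 0.1266]
eef_rot: [-1.57, 0.0, -1.304]
force: [0.6, 0.6, -0.3]
grip_width: 0.0002
```

>>> step_arm(
  targets=[
    [3,0,0,0,0,0],
    [3,0,0,0,0,0],
    [3,0,0,0,0,0],
    [3,0,0,0,0,0],
    [5,0,0,0,0,0],
    [0,0,0,0,0,0],
  ],
)

```text
time_s: 31.75
ee_pos: [0.538, 0.319, 0.1261]
eef_rot: [-1.571, -0.0, -1.304]
force: [-0.5, 1.8, 0.2]
grip_width: 0.0004
```

>>> step_arm(
  targets=[
    [8,0,0,0,0,0],
    [10,0,0,0,0,0],
    [10,0,0,0,0,0],
    [10,0,0,0,0,0],
    [10,0,0,0,0,0],
    [10,0,0,0,0,0],
    [10,0,0,0,0,0],
    [8,0,0,0,0,0],
    [5,0,0,0,0,0],
    [0,0,0,0,0,0],
    [0,0,0,0,0,0],
  ],
)

```text
time_s: 33.12
ee_pos: [0.5596, 0.241, 0.1262]
eef_rot: [-1.57, 0.001, -1.304]
force: [2.2, 7.4, -1.5]
grip_width: 0.0003
```

```bash
python3 - <<'E'
from station import get_obs,camera
import cv2
o=get_obs();print(o['ee_pos'],o['force'])
for n in('scene','top'):
    a=camera(n)['pixels'][:,:,::-1]
    cr=a[200:370,330:540] if n=='scene' else a[190:340,160:340]
    cv2.imwrite(f'pics/p_{n}.png',cv2.resize(cr,None,fx=3.6,fy=3.4,interpolation=cv2.INTER_CUBIC))
E
```

```text
[0.5595665  0.24097586 0.12615124] [ 2.15133184  7.44709248 -1.51866025]
```

View pics/p_scene.png

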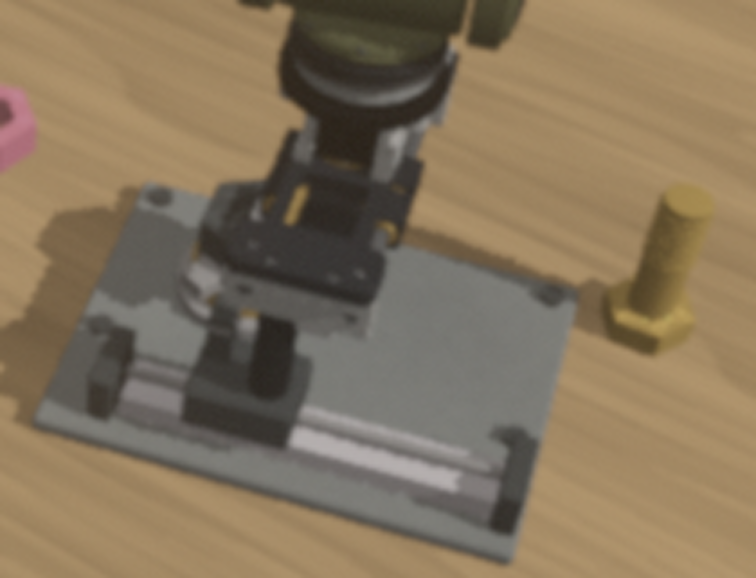

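The slide is about 90 mm along at roughly 7 N and the pack is standing. I creep towards the stop.

>>> step_arm(
  targets=[
    [3,0,0,0,0,0],
    [3,0,0,0,0,0],
    [1,0,0,0,0,0],
    [0,0,0,0,0,0],
  ],
)

```text
time_s: 33.72
ee_pos: [0.5614, 0.2343, 0.1261]
eef_rot: [-1.57, 0.001, -1.304]
force: [3.1, 7.3, -1.7]
grip_width: 0.0005
```

>>> step_arm(
  targets=[
    [1,0,0,0,0,0],
    [1,0,0,0,0,0],
    [0,0,0,0,0,0],
  ],
)

```text
time_s: 34.1
ee_pos: [0.5615, 0.234, 0.1262]
eef_rot: [-1.569, 0.003, -1.303]
force: [0.2, 17.7, -1.4]
grip_width: 0.0002
```

The force jumped to 18 N with almost no further motion, so this is the far stop. I relax 1 mm, then lift straight off the handle top so that it snaps back.

>>> step_arm(
  targets=[
    [-1,0,0,0,0,0],
    [0,0,0,0,0,0],
  ],
)

```text
time_s: 34.35
ee_pos: [0.5615, 0.2341, 0.1261]
eef_rot: [-1.57, 0.002, -1.303]
force: [1.8, 11.8, -0.3]
grip_width: 0.0006
```

>>> step_arm(
  targets=[
    [0,-60,0,0,0,0],
    [0,-50,0,0,0,0],
    [0,0,0,0,0,0],
    [0,0,0,0,0,0],
    [0,0,0,0,0,0],
    [0,0,0,0,0,0],
  ],
)

```text
time_s: 35.1
ee_pos: [0.5611, 0.2332, 0.235]
eef_rot: [-1.573, -0.0, -1.304]
force: [-1.6, 0.3, 0.2]
grip_width: 0.0006
```

```bash
python3 - <<'E'
from station import get_obs,camera
import cv2
o=get_obs();print(o['time_s'],o['ee_pos'],o['force'])
for n in('scene','top'):
    a=camera(n)['pixels'][:,:,::-1]; cv2.imwrite(f'pics/q_{n}full.png',a)
    cr=a[200:370,330:540] if n=='scene' else a[190:340,160:340]
    cv2.imwrite(f'pics/q_{n}.png',cv2.resize(cr,None,fx=3.6,fy=3.4,interpolation=cv2.INTER_CUBIC))
E
```

```text
35.1 [0.56114988 0.23323138 0.23502412] [-1.59268785  0.31549248  0.24167007]
```

View pics/q_scene.png

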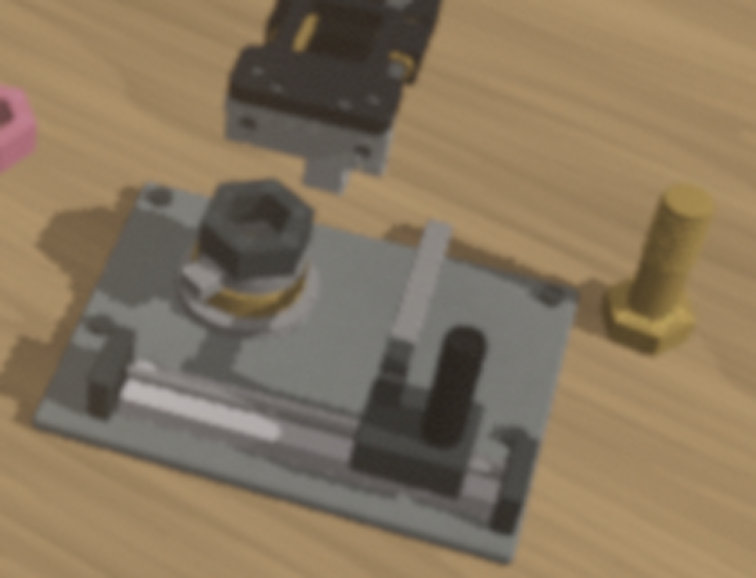

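The slide has snapped back and the pack stands. I wait a moment and compare with the first picture.

>>> step_arm(
  targets=[
    [-20,-20,0,0,0,0],
    [-30,0,0,0,0,0],
    [0,0,0,0,0,0],
    [0,0,0,0,0,0],
    [0,0,0,0,0,0],
    [0,0,0,0,0,0],
  ],
)

```text
time_s: 35.95
ee_pos: [0.5484, 0.2811, 0.256]
eef_rot: [-1.571, -0.0, -1.304]
force: [-1.2, 0.9, -0.4]
grip_width: 0.0004
```

```bash
python3 - <<'E'
from station import get_obs,camera
import cv2,numpy as np
from scipy import ndimage as nd
o=get_obs();print(o['time_s'],o['ee_pos'],o['force'])
a=camera('scene')['pixels'][:,:,::-1].copy(); cv2.imwrite('pics/r_scene.png',a)
b=cv2.imread('pics/a_scene.png')
T=b[290:345,430:475]
r=cv2.matchTemplate(a[270:365,410:495],T,cv2.TM_CCOEFF_NORMED);_,v,_,l=cv2.minMaxLoc(r);print('handle shift px',np.array(l)-[20,20],v)
for n,(x0,y0,x1,y1) in dict(bolt=(495,250,530,305),mirror=(130,240,220,310),pg=(222,325,258,382)).items():
    r=cv2.matchTemplate(a[y0-10:y1+10,x0-10:x1+10],b[y0:y1,x0:x1],cv2.TM_CCOEFF_NORMED);_,v,_,l=cv2.minMaxLoc(r);print(n,np.array(l)-10,v)
cv2.imwrite('pics/r_crop.png',cv2.resize(np.hstack([b[240:370,335:495],a[240:370,335:495]]),None,fx=2.4,fy=2.4,interpolation=cv2.INTER_CUBIC))
E
```

```text
35.95 [0.5483508  0.28112644 0.25598904] [-1.18045334  0.86025802 -0.42605448]
handle shift px [0 0] 0.9992352724075317
bolt [0 0] 0.9979977607727051
mirror [0 0] 0.8262142539024353
pg [0 0] 0.9971566200256348
```

View pics/r_crop.png

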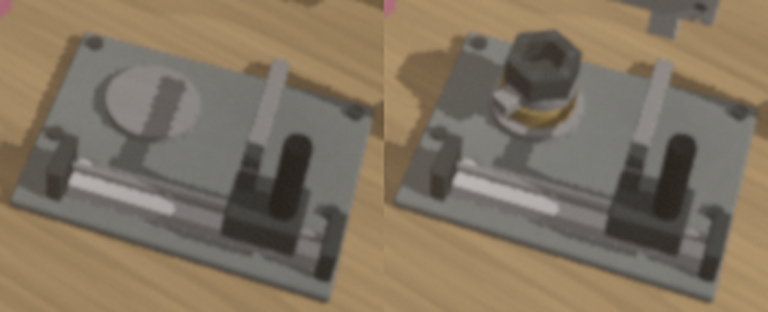

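The slide is home with a 0 px shift, the pack stands and the bystanders have not moved. I hand in.

```bash
python3 -c "
from station import job
print(job.hand_in())"
```

```text
the job is handed in; nothing more can be done
None
```

I built the pack on the plate in the right order: bronze washer, tabbed lock washer, dark steel nut. Each was set down under force feedback and then released. I then pushed the slide to its far stop and lifted the fingers off the handle so it snapped back by itself. The job was handed in at about 36 s of robot time; it gave no verdict.

**What the last checks showed**
- **Pack:** before the push, the nut fitted at about (0.468, 0.154), within 1–2 mm of the plate centre. After the push the pack was checked only by eye in the scene picture, where it stands level and undisturbed.
- **Far stop:** the force jumped from about 8 N to 18 N with almost no further motion.
- **Slide home:** the handle shows 0 px shift against the first picture.
- **Bystanders:** the mirror, pitch gauge and bolt also show 0 px shift. The mirror's picture match was weaker (0.83, against about 0.998 for the other two), probably because its reflection changed.

**What disagreed**
- The plate-centre estimates from different views scattered by up to about 2 mm.
- The plain washer first touched down about 2.7 mm off centre, so I lifted it slightly and corrected it before release.

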